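Unscrew the lipped head from the dispenser turret and hang it in the rinse tank

ROBOT

A 7-joint arm with a two-finger parallel gripper is mounted at the origin on the work surface. World frame = base frame: x ahead of the robot, y to its left, z up, the work surface at z = 0. Lengths are in m, angles in rad, forces in N, time in s.
With the tool pointing down it reaches from about 0.35 to 0.9 m from the base axis. Payload 8.1 kg.
Tool frame: the origin (TCP) lies midway between the tips of the shut fingers; the grasp point (between the pads) lies 19 mm behind it; z points along the fingers, x is the direction in which the jaws open and shut, and the axes are right-handed (so a half turn about z gives the same grasp; the last joint's range is limited). The gripper opens to 92 mm and grips with 3 to 60 N. Pads are 19 mm wide; open, the fingers measure 130 mm over their backs; the gripper's body (75 mm by 190 mm) begins 47 mm behind the grasp point.
Start: joints at [-1.305, 0.434, 0.025, 1.573, -0.012, 1.134, -0.075], TCP at [0.225, 0.583, 0.198] pointing down, gripper open.
Joint ranges: [-2.62, 2.62], [-0.44, 2.09], [-1.27, 1.32], [0.08, 2.57], [-1.32, 4.46], [0.12, 2], [-2.74, 2.74]. Speed limits (rad/s): [2.22, 2.22, 3.01, 3.01, 3.14, 3.14, 3.14].

INTERFACE

Orientations are given as a rotation vector (axis times angle).
In Python, from cell import arm gives the robot as it stands.
- The arm moves only by the tool jog_arm, never from a script. Its argument "commands" is a list of rows, each an object with "translation": the shift along the tool's x, y, z in mm, a list of three; "turn": the turn, a rotation vector about the tool's x, y, z in rad, a list of three. A call has 1 to 12 rows; each row is the pose to reach, as a shift and turn from the pose commanded when the call began, along the tool's axes at that moment; what a row does not reach only later rows make up. A row lasts 1/12 s, in which the tool goes at most 41.7 mm and 7.16 degrees, less where a joint would pass 70% of its speed; a pose out of reach is approached as far as the arm can. A call with a gripper value outside its range is refused whole. "claw" is the closure, from -1 (fully open) to 1 (shut), so that 0 is half open, set as the call begins (left out, the last holds). The fingers move at their own pace and stop on an object; "grip_force" is the grip in N (left out, the last holds). Time passes only in rows, so rows that repeat a pose let the fingers close. It gives the time, the measured TCP pose, the force and the opening at its end, in the units of the state.
- arm.observe(): the state, without advancing time (a new reading comes with each control period).
- arm.get_image(name): name is "scene" or "top" or "wrist"; returns the picture (384x512x3 uint8, blue, green, red); there is no depth.
- arm.camera_info(name): a dict with "vertical_fov" (degrees; the focal length in pixels is half the picture's height over the tangent of half this angle, whatever the lens; pixels are square), "cx", "cy" (the principal point, pixels), "eye" and "rotation" of the camera in the world. Camera axes: x right, y up, looking along -z (the intrinsics and any distortion apply to the point x, -y, -z); pixel columns grow to the right and rows downward; lengths in m; the calibration is good to about 2 mm. A picture is of the moment at which its call begins: read the wrist's pose just before it. camera_info takes no time and is no camera call; for the wrist camera it gives the pose at the moment of the call.
- arm.sign_off(): hands the job in, once; it reports no verdict.
Trained networks look in the newest picture that a camera, given by its name, has taken for a name from the list of things; names that differ only in an ending like _2 or _b are one class to them, and where a whole thing is asked for, a point or a joint stands for the part that bears it (a point fixed in the world has none). Each returns a list of dicts, best first, with "confidence" (0 to 1); they miss things now and then, are a little off and sometimes report something else, mostly with a low value. They report only what shows in the picture. A call takes as long as a camera call. They do not tell look-alikes from the thing itself.
- arm.trace(camera, query): "region" (384x512 bool, what is visible of it) and "box" ([left, top, width, height] in pixels, round what is visible of it).
- arm.landmark_of(camera, query): "at" ([column, row] in pixels: a listed point, or the origin of a listed thing).
The state is a dict: "clock": time; "joints": joint angles; "dq": joint speeds; "joint_efforts": joint torques, N m; "position": TCP position; "ee_rot": TCP orientation; "force": force on the tool from outside, world axes, zero at the start; "ft_torque": the same for the moment, N m; "width": opening from 0.0 (shut) to 1.0 (fully open).
Only numpy, scipy, OpenCV 4.12 (cv2) and the standard library are available. Lean on these libraries where they do the work, as an engineer would, in place of code of your own. Each camera call takes 0.05 s, during which the arm holds its last target. There are 200 camera calls.

TASK

Turn the dispenser's leaning turret until the head with the bent lip stands at the front, in the opening of the keeper rail. Then unscrew that head (counter-clockwise), lift it out, and hang it inside the rinse tank with its bent lip hooked over the rim. Let go of it, leave the plain head in its socket, and leave the other things on the bench where they are.

Things in the scene. Friction and masses are not known exactly. Their poses are not given: they have to be found in the camera images.
- stand: Fixed dispenser stand: white foot plate from 90 mm ahead of the origin to 160 mm behind it, 210 mm wide; a low white box (97 mm high) at its rear. Carries a leaning aluminium turret. Origin on the bench below the centre of the turret's face; -x is the front, z up. The turret axis leans 35 degrees from vertical to the front: out of the face it points along (-sin 35, 0, cos 35) in this frame.
- rail_top (a point): Rearmost point of the steel keeper rail, a bar 7 mm thick that runs in an arc 70 mm from the turret's axis and 100 mm above its face (measured along the axis), over the sides and rear. It is open for 65 degrees to each side of the front; there the bar bends out to posts 106 mm from the axis. A head can be lifted out only at the front, along the axis.
- front (a point): Fixed point: where the foot of a head sits when its station is at the front of the turret (on the face, 70 mm from the axis, on the lowest side of the disc).
- turret_face (a point): Centre of the turret's face, 105 mm above the stand's origin; z is the turret's axis, out of the face; x, y turn with it and match the stand's x (leaning), y at the start. Disc 192 mm across. Four stations, 70 mm from the axis: heads at turret +y (left) and -y (right), which is which changes; blind plugs 28 mm high at front and rear.
- turret_hub (a point): Point on the turret's axis, 74 mm above its face, where the hub handle is gripped; axes as turret_face. The handle is a black bar 50 mm long (along turret x), 14 mm thick (turret y) and 36 mm high along the axis (55 to 91 mm above the face), on a stem 22 mm thick.
- turret (a joint): Turret angle, rad, 0 at the start, positive counter-clockwise seen looking down on its face. Stops dead at +1.571 and -1.571: at +1.571 the station that began left (stand +y) is at the front, at -1.571 the one that began right. Steady friction 0.15 N m, no spring; stays where it is left.
- head: Head with the bent lip, 90 mm tall, about 0.14 kg. Origin at the centre of its foot, on the turret face while screwed in; z along its own axis (parallel to the turret's, with up to 5 degrees of play). Steel shank 22 mm thick up to 47 mm, black hexagonal grip above it, black arm and lip. Head x, y match turret x, y at the start, fully screwed in.
- head_pins (a point): On the head's axis, 3 mm above its foot, between two pins (5 mm thick, along head +y and -y, reaching 19 mm out) in the thread of a collar 25 mm high, 40 mm across. Turned counter-clockwise (seen from above) from home it rises evenly, 4 mm in 128 degrees. Only between 126 and 149 degrees, where a stop is felt, can it be drawn straight out along the axis; before that it holds fast.
- head_grip (a point): On the head's axis, 72 mm above its foot, in the hexagonal grip: 24 mm across the flats, from 47 to 90 mm above the foot; the flats face 30, 90 and 150 degrees from head x (about z) and opposite. Axes as the head's.
- head_lip (a point): Middle of the lower end of the bent lip, on head +x, 26 mm from the head's axis, 23 mm above its foot. The lip is 4 mm thick (24 to 28 mm from the axis) and 22 mm wide. Axes as the head's.
- head_arm (a point): Middle of the underside of the arm that carries the lip, 17.5 mm from the head's axis (head +x), 42 mm above its foot; arm 5 mm thick. The slot below it, between shank and lip, is 13 mm wide; this part rests on the rim. Axes as the head's.
- plain_head: The other head: the same shank, pins and hexagonal grip but no arm or lip. Stays screwed in its station. Origin at the centre of its foot, z along its axis.
- tank: Fixed round open steel rinse tank: 110 mm outside diameter, wall 4 mm, rim 105 mm above the bench, inner floor at 6 mm, on a white plate 130 x 130 x 10 mm. Origin at the centre of its underside, z up.
- tube_rack: Bystander: black tube rack, 75 x 115 x 45 mm, with short white tubes, loose. Origin at the centre of its underside.
- tip_box: Bystander: black and white box of pipette tips, 85 x 125 x 62 mm, loose. Origin at the centre of its underside.
- bottle: Bystander: white plastic bottle, 60 mm across, 130 mm tall, loose. Origin at the centre of its underside.
- jar: Bystander: amber jar with a white cap, 56 mm across, 75 mm tall, loose. Origin at the centre of its underside.
- cup: Bystander: white plastic cup, 66 mm across, 80 mm tall, loose. Origin at the centre of its underside.
- kit_box: Bystander: open cardboard kit box, 90 x 130 x 80 mm, with a raised flap, loose. Origin at the centre of its underside.
There are look-alikes about, which are no part of the job. Leave any green or pink look-alike of the head alone.

How it is judged:
By the outcome, as a careful person would: the job done as asked, in the order asked, and still so for the second after the job is handed in, with the robot touching nothing.
It also fails if it takes over 67 s, if anything falls off the work surface, if the arm or the gripper's body presses on something with over 40 N, if the wrist force passes 120 N, or if a joint passes its speed limit or range.

## Working session

There is one attempt and no reset: what is moved stays moved. The work goes in short steps, Python scripts to look and compute and a tool call to move; the robot and the scene stay as the last step left them, time stands still between calls to the robot, and variables do not carry over. Pictures are saved under pics/ and viewed, about 8 in all and at most 12, crops included, and the job is handed in when it is done.

Besides the shell and the picture viewer there is one more tool, called after ">>>" in YAML: its name, and indented under it one key for each argument. jog_arm: Moves the arm, as the interface text tells. Its arguments: {"type":"object","properties":{"commands":{"type":"array","items":{"type":"object","properties":{"translation":{"type":"array","items":{"type":"number"}},"turn":{"type":"array","items":{"type":"number"}}}}},"claw":{"type":"number"},"grip_force":{"type":"number"}},"required":["commands"]}

```bash
ls; mkdir -p pics; python3 - <<'E'
from cell import arm
import cv2,numpy as np
print(arm.observe())
ims=[]
for n in ["scene","top"]:
    im=arm.get_image(n); ims.append(im); ci=arm.camera_info(n); print(n,ci)
    for q in ["stand","head","plain_head","head_grip","head_lip","turret_hub","turret_face","tank","rail_top","front"]:
        print(q,[(np.round(d["at"]),round(d["confidence"],2)) for d in arm.landmark_of(n,q)[:3]])
cv2.imwrite("pics/a.png",np.vstack(ims)[:, :])
cv2.imwrite("pics/a.png",cv2.resize(np.hstack(ims),(800,300)))
for n,i in zip("st",ims): cv2.imwrite(f"pics/{n}0.png",i)
E
```

```text
pics
{'clock': 0.0, 'joints': array([-1.30461401,  0.43520098,  0.02497103,  1.5741106 , -0.01158727,
        1.13400129, -0.07506984]), 'dq': array([-0.0003876 , -0.00122332,  0.00059854,  0.00060678,  0.00117727,
       -0.0002486 ,  0.00185855]), 'joint_efforts': array([ 3.75898862e-04, -6.67847872e+01,  9.84749347e-01, -3.14457572e+01,
       -6.07067370e-02,  4.29645984e-02,  1.51714930e-04]), 'position': array([0.22515735, 0.58242816, 0.19705344]), 'ee_rot': array([ 2.59027375e+00,  1.77587140e+00, -1.89477494e-03]), 'force': array([-0.59574756, -0.10832587, -0.73686465]), 'ft_torque': array([-0.01698442, -0.03726785,  0.00946709]), 'width': 0.9989162885768302}
scene {'vertical_fov': 47.13348618983138, 'cx': 256.2794539500149, 'cy': 183.14971930951978, 'eye': array([ 1.10113663, -0.98167172,  0.82372659]), 'rotation': array([0.98773012, 0.26674273, 0.45642305])}
stand [(array([258., 263.]), 0.85)]
head [(array([187., 234.]), 0.62), (array([273., 205.]), 0.58)]
plain_head [(array([236., 247.]), 0.55)]
head_grip [(array([196., 246.]), 0.7), (array([258., 195.]), 0.67), (array([29
[... 489 characters left out ...]
.05953389,  1.94888444]), 'rotation': array([ 0.15047049, -0.14905903, -1.53999238])}
stand [(array([296., 178.]), 0.71)]
head [(array([284., 168.]), 0.49), (array([234., 195.]), 0.48), (array([296., 240.]), 0.44)]
plain_head [(array([293., 189.]), 0.28)]
head_grip [(array([278., 177.]), 0.59), (array([304., 226.]), 0.49), (array([240., 178.]), 0.43)]
head_lip [(array([231., 187.]), 0.73), (array([296., 232.]), 0.42), (array([283., 169.]), 0.38)]
turret_hub [(array([296., 186.]), 0.87)]
turret_face [(array([300., 180.]), 0.91)]
tank [(array([196., 219.]), 0.55)]
rail_top [(array([303., 165.]), 0.96)]
front [(array([293., 192.]), 0.78), (array([281., 168.]), 0.5), (array([175., 147.]), 0.19)]
```

```bash
python3 - <<'E'
import cv2,numpy as np
s=cv2.imread("pics/s0.png");t=cv2.imread("pics/t0.png")
cv2.imwrite("pics/b.png",cv2.resize(s,(800,600)))
cv2.imwrite("pics/c.png",cv2.resize(t[90:330,140:440],(750,600),interpolation=cv2.INTER_CUBIC))
E
```

```text
(no output)
```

View pics/b.png

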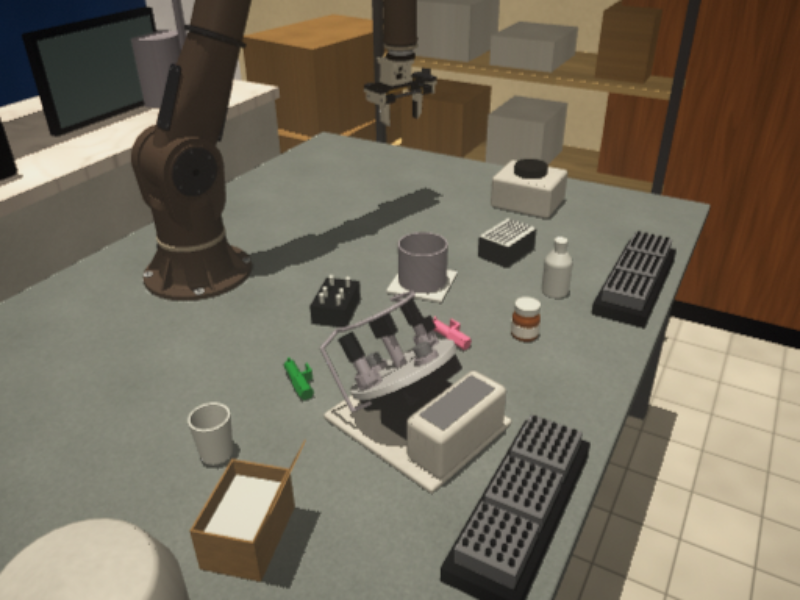

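View pics/c.png

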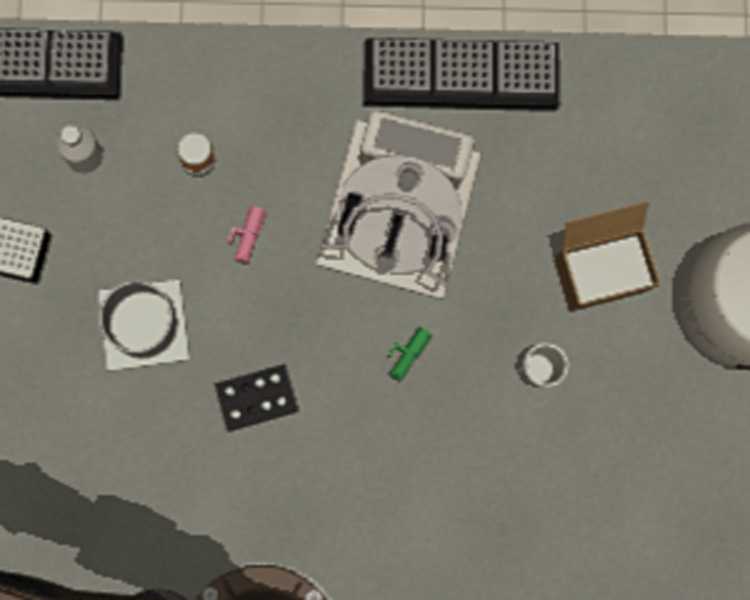

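```bash
cat > h.py <<'E'
import numpy as np,cv2
from scipy.spatial.transform import Rotation as R
from scipy.optimize import least_squares
from cell import arm
def proj(ci,P):
    f=192/np.tan(np.radians(ci["vertical_fov"])/2)
    p=R.from_rotvec(ci["rotation"]).inv().apply(np.atleast_2d(P)-ci["eye"])
    return np.c_[ci["cx"]-f*p[:,0]/p[:,2],ci["cy"]+f*p[:,1]/p[:,2]]
def ray(ci,px,z):
    f=192/np.tan(np.radians(ci["vertical_fov"])/2)
    d=R.from_rotvec(ci["rotation"]).apply([(px[0]-ci["cx"])/f,-(px[1]-ci["cy"])/f,-1])
    return ci["eye"]+d*(z-ci["eye"][2])/d[2]
s,c=np.sin(np.radians(35)),np.cos(np.radians(35))
A=np.array([-s,0,c]); X=np.array([c,0,s]); Y=np.array([0,1.,0]); F=np.array([0,0,.105])
PT=dict(stand=np.zeros(3),turret_face=F,turret_hub=F+.074*A,rail_top=F+.1*A+.07*X,front=F-.07*X)
def world(st,p): return np.r_[st[:2],0]+R.from_euler('z',st[2]).apply(p)
def fit(obs,x0):
    """obs: list of (ci,pt,px)"""
    return least_squares(lambda v:np.concatenate([(proj(ci,world(v,pt))[0]-px) for ci,pt,px in obs]),x0,loss='soft_l1')
def goal(pos,z,x):
    """shift mm / rotvec in tool axes from present measured pose to TCP pos, tool z, tool x"""
    o=arm.observe(); R0=R.from_rotvec(o["ee_rot"])
    z=z/np.linalg.norm(z); x=x-z*(x@z); x/=np.linalg.norm(x)
    Rg=R.from_matrix(np.c_[x,np.cross(z,x),z])
    return np.round(R0.inv().apply(pos-o["position"])*1000,1),np.round((R0.inv()*Rg).as_rotvec(),4)
E
python3 - <<'E'
from h import *
top,sc=arm.camera_info("top"),arm.camera_info("scene")
arm.get_image("top");arm.get_image("scene")
obs=[];
for n,ci in (("top",top),("scene",sc)):
    for q in PT:
        for d in arm.landmark_of(n,q)[:1]:
            if d["confidence"]>.5: obs.append((ci,PT[q],d["at"])); print(n,q,d["at"])
r=fit(obs,[.5,0,0]); print(r.x,r.fun.reshape(-1,2).round(1))
for q in PT: print(q,world(r.x,PT[q]).round(3))
for q,z in (("tank",0),):
    for n,ci in (("top",top),("scene",sc)):
        for d in arm.landmark_of(n,q)[:2]: print(n,d["at"],d["confidence"],ray(ci,d["at"],0).round(3))
        for d in arm.trace(n,q)[:2]:
            print(d["box"],d["confidence"])
for q in("tube_rack","tip_box","jar"):
    print(q,[ray(top,d["at"],0).round(3) for d in arm.landmark_of("top",q)[:1]])
a=cv2.imread("pics/s0.png")[180:270,200:320]; cv2.imwrite("pics/d.png",cv2.resize(a,(800,600),interpolation=cv2.INTER_CUBIC))
E
```

```text
top stand [297.2, 181.7]
top turret_hub [294.6, 183.9]
top rail_top [238.7, 249.7]
top front [295.2, 190.8]
scene stand [256.9, 263.2]
scene turret_face [254.3, 235.0]
scene turret_hub [242.7, 209.9]
scene rail_top [256.2, 192.7]
[ 0.65210346 -0.19147886 -0.1799881 ] [[ -0.5  -0. ]
 [  3.   -0.4]
 [ 62.4 -80.9]
 [ -0.2   1.6]
 [ -0.5  -0.5]
 [  1.7  -2.5]
 [  0.3  -2.2]
 [ -0.8   0.7]]
stand [ 0.652 -0.191  0.   ]
turret_face [ 0.652 -0.191  0.105]
turret_hub [ 0.61  -0.184  0.166]
rail_top [ 0.652 -0.191  0.227]
front [ 0.596 -0.181  0.065]
top [194.9, 220.0] 0.74 [0.486 0.212 0.   ]
[181.4, 203.0, 34.2, 35.3] 0.77
[212.8, 142.4, 13.9, 20.5] 0.23
scene [267.9, 185.4] 0.78 [0.495 0.175 0.   ]
[247.9, 146.8, 45.2, 43.4] 0.78
[254.8, 189.9, 23.8, 27.5] 0.28
tube_rack [array([ 0.587, -0.531,  0.   ])]
tip_box [array([0.612, 0.429, 0.   ])]
jar [array([0.752, 0.136, 0.   ])]
```

View pics/d.png

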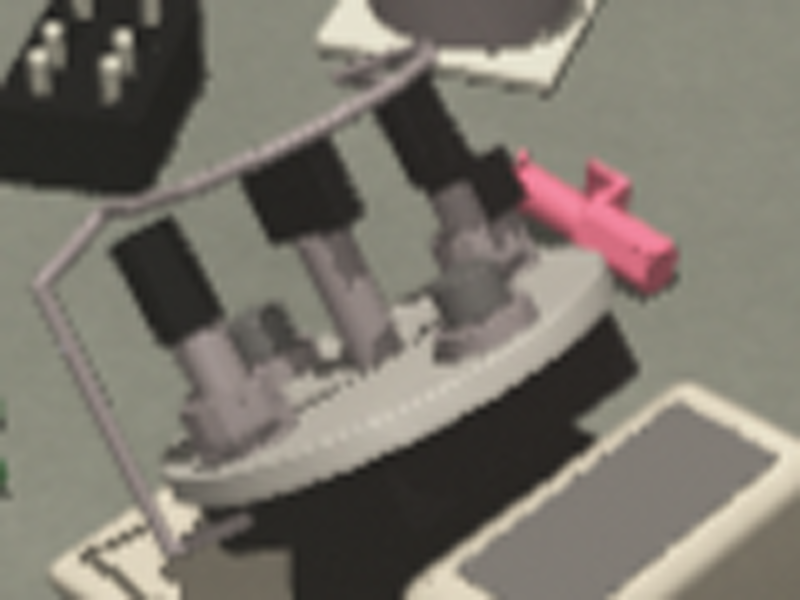

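```bash
python3 - <<'E'
from h import *
st=[.652,-.191,-.18]
W=R.from_euler('z',st[2]).apply
hov=world(st,F+.20*A)
print(hov, goal(hov+[0,0,.03],-W(A),W(X)), goal(hov,-W(A),W(-Y)))
print(goal(np.array([.35,.3,.38]),np.array([.2,0,-1]),np.array([.95,.3,0])))
E
```

```text
[ 0.53913809 -0.17046257  0.26883041] (array([-589.6,  564.4, -101. ]), array([-0.4212,  0.5093,  1.3358])) (array([-589.6,  564.4,  -71. ]), array([0.0842, 0.8902, 2.8233]))
(array([-219. ,  218.3, -182.2]), array([-0.1401,  0.1483,  0.8874]))
```

>>> jog_arm:
  commands:
    - {"translation": [0, 0, -40], "turn": [0, 0, 0]}
    - {"translation": [-20, 20, -80], "turn": [0, 0, 0.1]}
    - {"translation": [-219, 218, -182], "turn": [-0.14, 0.148, 0.887]}
    - {"translation": [-219, 218, -182], "turn": [-0.14, 0.148, 0.887]}
    - {"translation": [-219, 218, -182], "turn": [-0.14, 0.148, 0.887]}
    - {"translation": [-219, 218, -182], "turn": [-0.14, 0.148, 0.887]}
    - {"translation": [-219, 218, -182], "turn": [-0.14, 0.148, 0.887]}
    - {"translation": [-219, 218, -182], "turn": [-0.14, 0.148, 0.887]}
    - {"translation": [-219, 218, -182], "turn": [-0.14, 0.148, 0.887]}
    - {"translation": [-219, 218, -182], "turn": [-0.14, 0.148, 0.887]}
    - {"translation": [-300, 300, -170], "turn": [-0.2, 0.22, 1.0]}
    - {"translation": [-300, 300, -170], "turn": [-0.2, 0.22, 1.0]}
  claw: -1

```text
clock: 3.05
position: [0.3832, 0.2248, 0.3714]
ee_rot: [3.059, 0.292, 0.443]
force: [1.3, 0.3, -0.0]
width: 0.999
```

```bash
python3 - <<'E'
from h import *
st=[.652,-.191,-.18]
W=R.from_euler('z',st[2]).apply
hov=world(st,F+.20*A)
print(arm.observe()["joints"].round(2),arm.observe()["position"], goal(hov+[0,0,.03],-W(A),W(X)), goal(hov,-W(A),W(-Y)))
E
```

```text
[-1.18 -0.16  0.27  1.88  0.29  1.25 -0.79] [0.38324946 0.22483713 0.37140532] (array([ 51.2, 411.5, 117.7]), array([-0.1   ,  0.3136,  0.3546])) (array([ 42.8, 409.6, 146.5]), array([0.1762, 0.341 , 1.9089]))
```

>>> jog_arm:
  commands:
    - {"translation": [51, 411, 118], "turn": [-0.1, 0.314, 0.355]}
    - {"translation": [51, 411, 118], "turn": [-0.1, 0.314, 0.355]}
    - {"translation": [51, 411, 118], "turn": [-0.1, 0.314, 0.355]}
    - {"translation": [51, 411, 118], "turn": [-0.1, 0.314, 0.355]}
    - {"translation": [51, 411, 118], "turn": [-0.1, 0.314, 0.355]}
    - {"translation": [51, 411, 118], "turn": [-0.1, 0.314, 0.355]}
    - {"translation": [51, 411, 118], "turn": [-0.1, 0.314, 0.355]}
    - {"translation": [51, 411, 118], "turn": [-0.1, 0.314, 0.355]}
    - {"translation": [51, 411, 118], "turn": [-0.1, 0.314, 0.355]}
    - {"translation": [51, 411, 118], "turn": [-0.1, 0.314, 0.355]}
    - {"translation": [51, 411, 118], "turn": [-0.1, 0.314, 0.355]}
    - {"translation": [51, 411, 118], "turn": [-0.1, 0.314, 0.355]}

```text
clock: 4.05
position: [0.5407, -0.1743, 0.2983]
ee_rot: [2.933, -0.267, 0.919]
force: [0.1, 0.3, -0.6]
width: 0.999
```

```bash
python3 - <<'E'
from h import *
st=[.652,-.191,-.18]
W=R.from_euler('z',st[2]).apply
hov=world(st,F+.20*A)
print(arm.observe()["joints"].round(2),arm.observe()["position"], goal(hov+[0,0,.03],-W(A),W(X)), goal(hov,-W(A),W(-Y)))
ci=arm.camera_info("wrist");im=arm.get_image("wrist");print(ci)
cv2.imwrite("pics/w1.png",im)
for q in PT: print(q,[(d["at"],d["confidence"]) for d in arm.landmark_of("wrist",q)[:2]],proj(ci,world(st,PT[q])))
E
```

```text
[-1.04 -0.38  1.    2.18  0.71  0.65 -0.62] [ 0.54068716 -0.17427595  0.29832538] (array([-1.5, -3.5, -1.7]), array([ 0.0028,  0.0036, -0.001 ])) (array([-18.6,  -3.5,  23. ]), array([5.0000e-03, 6.0000e-04, 1.5698e+00]))
{'vertical_fov': 65.49827623038118, 'cx': 258.70963881078444, 'cy': 189.5563129694328, 'eye': array([ 0.44866235, -0.08471292,  0.45144754]), 'rotation': array([-0.31798723, -0.57882478, -0.25771481])}
stand [] [[211.91387766 148.69935386]]
turret_face [([253.8, 157.3], 0.74)] [[245.84713886 157.22338283]]
turret_hub [([245.7, 169.7], 0.58), ([307.3, 173.8], 0.54)] [[242.94657188 167.91128704]]
rail_top [([306.9, 173.3], 0.56), ([246.1, 208.3], 0.37)] [[307.68888108 172.76295555]]
front [] [[195.25999557 157.26838827]]
```

View pics/w1.png

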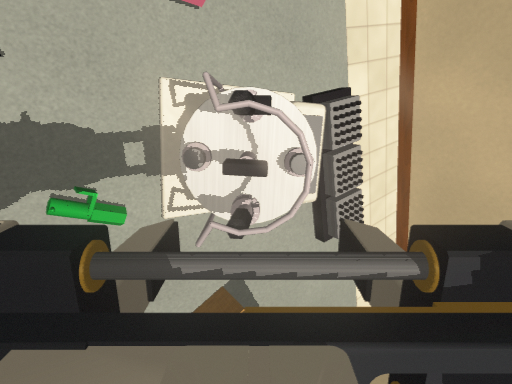

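```bash
cat > fitbar.py <<'E'
from h import *
import itertools
from scipy.optimize import minimize
def hullmask(ci,st,th,S=4):
    c_,s_=np.cos(th),np.sin(th)
    P=[F+(a*c_-b*s_)*X+(a*s_+b*c_)*Y+h*A for a,b,h in itertools.product((-.025,.025),(-.007,.007),(.055,.091))]
    q=proj(ci,world(st,np.array(P)))
    m=np.zeros((384*S,512*S),np.uint8); cv2.fillConvexPoly(m,cv2.convexHull((q*S).astype(np.int32)),255)
    return cv2.resize(m,(512,384),interpolation=cv2.INTER_AREA)/255.
def blob(im,c,thr=70,win=45):
    g=cv2.cvtColor(im,cv2.COLOR_BGR2GRAY); m=(g<thr).astype(np.uint8)
    n,l,stt,ce=cv2.connectedComponentsWithStats(m)
    ii=[i for i in range(1,n) if 150<stt[i,4]<6000]
    i=min(ii,key=lambda i:np.hypot(*(ce[i]-c))); return l==i,stt[i],ce[i]
E
python3 - <<'E'
from fitbar import *
im=cv2.imread("pics/w1.png")
ci={'vertical_fov': 65.49827623038118, 'cx': 258.70963881078444, 'cy': 189.5563129694328, 'eye': np.array([ 0.44866235, -0.08471292,  0.45144754]), 'rotation': np.array([-0.31798723, -0.57882478, -0.25771481])}
b,s_,ce=blob(im,(245,168)); print(s_,ce)
cost=lambda v:np.sum((hullmask(ci,v,0)-b)**2)
x0=np.array([.652,-.191,-.18]);print(cost(x0))
r=minimize(cost,x0,method="Nelder-Mead",options=dict(initial_simplex=x0+np.array([[0,0,0],[.008,0,0],[0,.008,0],[0,0,.06]])));print(r.x,r.fun)
v=r.x
def disc(v,r=.096,h=0): 
    t=np.linspace(0,2*np.pi,5)[:4]; return proj(ci,world(v,F+h*A+r*(np.cos(t)[:,None]*X+np.sin(t)[:,None]*Y)))
print(disc(v).round(0),disc(x0).round(0),"rail",disc(v,.07,.1).round(0),"plug/head base",disc(v,.07,.028).round(0))
k=cv2.resize(im[60:260,150:350],(600,600),interpolation=cv2.INTER_CUBIC)
t=np.linspace(0,6.283,60)
for col,(rr,h) in {(0,0,255):(.096,0),(255,0,0):(.07,.1)}.items():
    q=proj(ci,world(v,F+h*A+rr*(np.cos(t)[:,None]*X+np.sin(t)[:,None]*Y)))
    cv2.polylines(k,[((q-[150,60])*3).astype(np.int32)],True,col,1)
cv2.imwrite("pics/w1o.png",k)
E
```

```text
[227 209  25  20 279] [241.25806452 218.44086022]
1107.9082814302192
[ 2.03530253 -1.49233145 -1.43834093] 279.0
[[516. 340.]
 [512. 312.]
 [494. 307.]
 [497. 335.]] [[315. 157.]
 [245.  84.]
 [176. 157.]
 [247. 222.]] rail [[535. 338.]
 [532. 316.]
 [517. 313.]
 [521. 334.]] plug/head base [[519. 336.]
 [516. 315.]
 [502. 312.]
 [505. 333.]]
```

View pics/w1o.png

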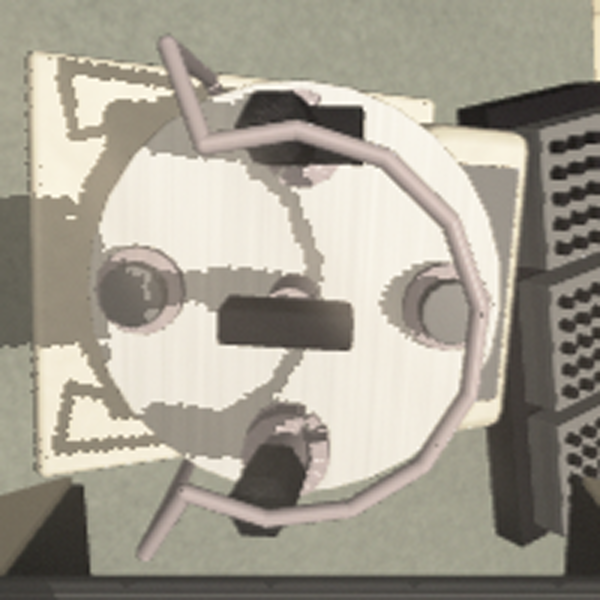

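```bash
python3 - <<'E'
from fitbar import *
im=cv2.imread("pics/w1.png")
ci={'vertical_fov': 65.49827623038118, 'cx': 258.70963881078444, 'cy': 189.5563129694328, 'eye': np.array([ 0.44866235, -0.08471292,  0.45144754]), 'rotation': np.array([-0.31798723, -0.57882478, -0.25771481])}
g=cv2.cvtColor(im,cv2.COLOR_BGR2GRAY); b=np.zeros(g.shape,bool); b[150:180,215:275]=g[150:180,215:275]<95
m,n=np.nonzero(b); print(b.sum(),n.min(),n.max(),m.min(),m.max())
t=np.linspace(0,6.283,200)
def ext(v):
    q=proj(ci,world(v,F+.096*(np.cos(t)[:,None]*X+np.sin(t)[:,None]*Y))); return np.r_[q.min(0),q.max(0)]
def mk(w1,w2): return lambda v:w1*np.sum((hullmask(ci,v,0)-b)**2)+w2*np.sum((ext(v)-[180.7,86.7,315.7,224])**2)
x0=np.array([.652,-.191,-.18])
for w in((1,0),(1,5)):
    c=mk(*w);r=minimize(c,x0,method="Nelder-Mead",options=dict(initial_simplex=x0+np.array([[0,0,0],[.008,0,0],[0,.008,0],[0,0,.06]])));print(r.x.round(4),r.fun,c(x0),ext(r.x).round(1))
E
```

```text
619 223 266 159 176
[ 0.6552 -0.1967 -0.2972] 121.2639138792772 219.90043829296425 [179.5  88.4 317.3 226.2]
[ 0.656  -0.1936 -0.213 ] 203.26668306447695 380.8669972693996 [179.5  85.5 317.6 223. ]
```

```bash
python3 - <<'E'
from fitbar import *
ci={'vertical_fov': 65.49827623038118, 'cx': 258.70963881078444, 'cy': 189.5563129694328, 'eye': np.array([ 0.44866235, -0.08471292,  0.45144754]), 'rotation': np.array([-0.31798723, -0.57882478, -0.25771481])}
a=np.radians(65)
def P(r,th,h): return F+h*A+r*(np.cos(th)*X+np.sin(th)*Y)
obs=[(ci,P(.07,np.pi-a,.1),(218.3,109.3)),(ci,P(.07,np.pi+a,.1),(212.3,224)),
(ci,P(.07,np.pi,.028),(195.5,157.5)),(ci,P(.07,0,.028),(297.7,163.3)),(ci,F+.091*A-.025*X,(223,164)),(ci,F+.091*A+.025*X,(268,166))]
r=fit(obs,[.652,-.191,-.18]);print(r.x.round(4),r.fun.reshape(-1,2).round(1))
for q in (P(.106,np.pi-a,.1),P(.106,np.pi+a,.1)):print(proj(ci,world(r.x,q)),"vs 205,74 / 198,245")
E
```

```text
[ 0.6554 -0.1922 -0.2561] [[ 0.2 -3.9]
 [ 2.8 -0.3]
 [-2.2 -0.7]
 [ 3.2  0. ]
 [-0.9  2.2]
 [-0.3  3. ]]
[[204.14779889  70.21736966]] vs 205,74 / 198,245
[[200.85621296 250.15487243]] vs 205,74 / 198,245
```

```bash
python3 - <<'E'
from h import *
st=[.6555,-.193,-.24]
W=R.from_euler('z',st[2]).apply
print(goal(world(st,F+.15*A),-W(A),W(-Y)))
E
```

```text
(array([-14.7,  -1.9,  76.3]), array([-0.0252,  0.0296,  1.6264]))
```

>>> jog_arm:
  commands:
    - {"translation": [-14.7, -1.9, 30], "turn": [-0.025, 0.03, 1.626]}
    - {"translation": [-14.7, -1.9, 76.3], "turn": [-0.025, 0.03, 1.626]}
    - {"translation": [-14.7, -1.9, 76.3], "turn": [-0.025, 0.03, 1.626]}
    - {"translation": [-14.7, -1.9, 76.3], "turn": [-0.025, 0.03, 1.626]}
    - {"translation": [-14.7, -1.9, 76.3], "turn": [-0.025, 0.03, 1.626]}
    - {"translation": [-14.7, -1.9, 76.3], "turn": [-0.025, 0.03, 1.626]}
    - {"translation": [-14.7, -1.9, 76.3], "turn": [-0.025, 0.03, 1.626]}
    - {"translation": [-14.7, -1.9, 76.3], "turn": [-0.025, 0.03, 1.626]}
    - {"translation": [-14.7, -1.9, 76.3], "turn": [-0.025, 0.03, 1.626]}
    - {"translation": [-14.7, -1.9, 76.3], "turn": [-0.025, 0.03, 1.626]}
    - {"translation": [-14.7, -1.9, 76.3], "turn": [-0.025, 0.03, 1.626]}
    - {"translation": [-14.7, -1.9, 76.3], "turn": [-0.025, 0.03, 1.626]}
  claw: 0.13
  grip_force: 30

```text
clock: 5.35
position: [0.5718, -0.1733, 0.2271]
ee_rot: [-2.385, 1.503, -0.742]
force: [0.4, -0.3, 0.2]
width: 0.437
```

>>> jog_arm:
  commands:
    - {"translation": [0, 0, 0], "turn": [0, 0, 0.1]}
    - {"translation": [0, 0, 0], "turn": [0, 0, 0.13]}
    - {"translation": [0, 0, 0], "turn": [0, 0, 0.13]}

```text
clock: 5.6
position: [0.5719, -0.1725, 0.2272]
ee_rot: [-2.266, 1.633, -0.712]
force: [-0.8, -0.0, 0.3]
width: 0.435
```

```bash
python3 - <<'E'
from h import *
st=[.6555,-.193,-.24]
W=R.from_euler('z',st[2]).apply
o=arm.observe();print(o["joints"].round(2),o["width"],goal(world(st,F+.15*A),-W(A),W(-Y)))
ci=arm.camera_info("wrist");im=arm.get_image("wrist");cv2.imwrite("pics/w2.png",im)
np.save("ci2.npy",ci,allow_pickle=True)
k=im.copy()
t=np.linspace(0,6.283,60)
for col,(rr,h) in {(0,0,255):(.096,0),(255,0,0):(.07,.1)}.items():
    q=proj(ci,world(st,F+h*A+rr*(np.cos(t)[:,None]*X+np.sin(t)[:,None]*Y)))
    cv2.polylines(k,[q.astype(np.int32)],True,col,1)
q=proj(ci,world(st,np.array([F+.091*A+a*.025*X+b*.007*Y for a,b in((-1,-1),(1,-1),(1,1),(-1,1))])));print(q)
cv2.polylines(k,[q.astype(np.int32)],True,(0,255,0),1)
cv2.imwrite("pics/w2o.png",cv2.resize(k,(800,600)))
E
```

```text
[-0.9   0.11  1.29  2.2  -0.59  0.41 -0.41] 0.43473773248209485 (array([ 0.2, -0.3, -0.6]), array([0.0359, 0.0669, 0.5449]))
[[255.37651414 219.16826532]
 [286.19486826 172.16692637]
 [271.90928089 163.39317594]
 [241.70793856 211.07832283]]
```

View pics/w2o.png

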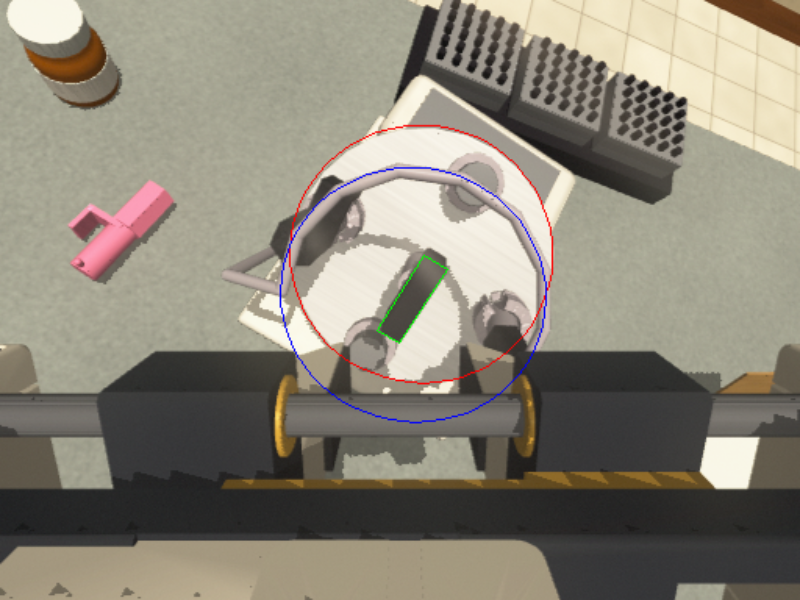

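```bash
cat >> h.py <<'E'
def wp(r,az,z,lean=35):
    a=np.radians(az);l=np.radians(lean);u=np.array([np.cos(a),np.sin(a),0]);e=np.array([0,0,1.])
    return goal(r*u+z*e,np.sin(l)*u-np.cos(l)*e,u)
E
python3 - <<'E'
from h import *
for w in((.47,-17,.38),(.47,15,.4),(.47,45,.4)):print(wp(*w))
E
```

```text
(array([ -27.6,   14.8, -196.4]), array([-0.0503,  0.0915, -0.9753]))
(array([-264.8,  -85.8, -230.1]), array([ 0.2327, -0.0816, -1.4364]))
(array([-493. ,  -58.2, -309.7]), array([ 0.5205, -0.2608, -1.8496]))
```

>>> jog_arm:
  commands:
    - {"translation": [0, 0, -42], "turn": [0, 0, 0]}
    - {"translation": [0, 0, -84], "turn": [0, 0, -0.1]}
    - {"translation": [-14, 7, -126], "turn": [0, 0, -0.25]}
    - {"translation": [-28, 15, -160], "turn": [-0.05, 0.09, -0.4]}
    - {"translation": [-28, 15, -196], "turn": [-0.05, 0.09, -0.6]}
    - {"translation": [-265, -86, -230], "turn": [0.23, -0.08, -1.44]}
    - {"translation": [-265, -86, -230], "turn": [0.23, -0.08, -1.44]}
    - {"translation": [-265, -86, -230], "turn": [0.23, -0.08, -1.44]}
    - {"translation": [-265, -86, -230], "turn": [0.23, -0.08, -1.44]}
    - {"translation": [-265, -86, -230], "turn": [0.23, -0.08, -1.44]}
    - {"translation": [-265, -86, -230], "turn": [0.23, -0.08, -1.44]}
    - {"translation": [-265, -86, -230], "turn": [0.23, -0.08, -1.44]}

```text
clock: 6.65
position: [0.4536, 0.1219, 0.4009]
ee_rot: [-2.893, 0.166, -0.884]
force: [1.3, -0.5, 0.1]
width: 0.43
```

```bash
python3 - <<'E'
from h import *
print(arm.observe()["joints"].round(2))
for w in((.47,30,.4),(.47,50,.4),(.75,50,.35)):print(wp(*w))
E
```

```text
[-0.9  -0.37  0.19  2.08  0.47  0.95 -1.01]
(array([ -54.4, -108.3,  -16.9]), array([ 0.2243, -0.019 , -0.5674]))
(array([-158. , -224.2,  -66.5]), array([ 0.426 , -0.0443, -0.8515]))
(array([ -66.4, -442.1,   91.8]), array([ 0.426 , -0.0443, -0.8515]))
```

```bash
python3 - <<'E'
from h import *
for w in((.6,28,.4),(.8,25,.36),(.8,0,.36),(.78,-17,.35)):print(wp(*w))
E
```

```text
(array([  40.4, -163.2,   55.5]), array([ 0.2042, -0.0165, -0.5389]))
(array([ 171.8, -227.3,  202.3]), array([ 0.1742, -0.0128, -0.4961]))
(array([279.8, 101.3, 219. ]), array([-0.074 ,  0.0181, -0.1381]))
(array([260.9, 331.8, 179.8]), array([-0.2406,  0.0386,  0.1068]))
```

>>> jog_arm:
  commands:
    - {"translation": [40, -163, 55], "turn": [0.2, -0.016, -0.54]}
    - {"translation": [40, -163, 55], "turn": [0.2, -0.016, -0.54]}
    - {"translation": [40, -163, 55], "turn": [0.2, -0.016, -0.54]}
    - {"translation": [40, -163, 55], "turn": [0.2, -0.016, -0.54]}
    - {"translation": [172, -227, 202], "turn": [0.17, -0.013, -0.5]}
    - {"translation": [172, -227, 202], "turn": [0.17, -0.013, -0.5]}
    - {"translation": [172, -227, 202], "turn": [0.17, -0.013, -0.5]}
    - {"translation": [172, -227, 202], "turn": [0.17, -0.013, -0.5]}
    - {"translation": [172, -227, 202], "turn": [0.17, -0.013, -0.5]}
    - {"translation": [280, 101, 219], "turn": [-0.074, 0.018, -0.138]}
    - {"translation": [280, 101, 219], "turn": [-0.074, 0.018, -0.138]}
    - {"translation": [280, 101, 219], "turn": [-0.074, 0.018, -0.138]}

```text
clock: 7.65
position: [0.7511, 0.2086, 0.358]
ee_rot: [-2.983, -0.075, -0.936]
force: [0.4, 0.0, -0.1]
width: 0.433
```

```bash
python3 - <<'E'
from h import *
print(arm.observe()["joints"].round(2))
for w in((.8,0,.36),(.78,-17,.35),(.78,-22,.38)):print(wp(*w))
E
```

```text
[-1.05  0.31  0.8   1.64 -0.09  0.69 -0.23]
(array([ 32.6, 210.8,  20.4]), array([-0.0281,  0.0031,  0.0414]))
(array([-26.9, 435.9,  -8.6]), array([-0.1979,  0.0029,  0.2847]))
(array([-31. , 498.8, -48. ]), array([-0.2479,  0.0029,  0.3562]))
```

```bash
python3 - <<'E'
from h import *
for w in((.55,0,.4),(.5,-25,.42),(.48,-50,.42)):print(wp(*w))
E
```

```text
(array([-149.5,  198.4, -155. ]), array([-0.0281,  0.0031,  0.0414]))
(array([-226.3,  404.6, -232.6]), array([-0.2778,  0.0029,  0.3992]))
(array([-351.3,  553.6, -319.4]), array([-0.5276,  0.0026,  0.7569]))
```

>>> jog_arm:
  commands:
    - {"translation": [-150, 198, -155], "turn": [-0.03, 0, 0.04]}
    - {"translation": [-150, 198, -155], "turn": [-0.03, 0, 0.04]}
    - {"translation": [-150, 198, -155], "turn": [-0.03, 0, 0.04]}
    - {"translation": [-150, 198, -155], "turn": [-0.03, 0, 0.04]}
    - {"translation": [-150, 198, -155], "turn": [-0.03, 0, 0.04]}
    - {"translation": [-150, 198, -155], "turn": [-0.03, 0, 0.04]}
    - {"translation": [-226, 405, -233], "turn": [-0.28, 0, 0.4]}
    - {"translation": [-226, 405, -233], "turn": [-0.28, 0, 0.4]}
    - {"translation": [-226, 405, -233], "turn": [-0.28, 0, 0.4]}
    - {"translation": [-226, 405, -233], "turn": [-0.28, 0, 0.4]}
    - {"translation": [-226, 405, -233], "turn": [-0.28, 0, 0.4]}
    - {"translation": [-226, 405, -233], "turn": [-0.28, 0, 0.4]}

```text
clock: 8.65
position: [0.4709, -0.1789, 0.4164]
ee_rot: [2.814, -0.617, 0.88]
force: [1.0, 0.2, 0.1]
width: 0.435
```

```bash
python3 - <<'E'
from h import *
print(arm.observe()["joints"].round(2))
for w in((.5,-35,.42),(.5,-50,.42),(.5,-65,.42)):print(wp(*w))
E
```

```text
[-0.74 -0.44  0.51  2.03  0.65  1.06 -0.84]
(array([ -6.6, 123.7,  -8.8]), array([-0.1015,  0.0045,  0.1471]))
(array([-39.4, 248. , -31.4]), array([-0.2512,  0.0043,  0.3619]))
(array([-97.4, 357.8, -71.5]), array([-0.4009,  0.0041,  0.5767]))
```

>>> jog_arm:
  commands:
    - {"translation": [-7, 124, -9], "turn": [-0.1, 0, 0.147]}
    - {"translation": [-7, 124, -9], "turn": [-0.1, 0, 0.147]}
    - {"translation": [-7, 124, -9], "turn": [-0.1, 0, 0.147]}
    - {"translation": [-39, 248, -31], "turn": [-0.25, 0, 0.36]}
    - {"translation": [-39, 248, -31], "turn": [-0.25, 0, 0.36]}
    - {"translation": [-39, 248, -31], "turn": [-0.25, 0, 0.36]}
    - {"translation": [-97, 358, -71], "turn": [-0.4, 0, 0.58]}
    - {"translation": [-97, 358, -71], "turn": [-0.4, 0, 0.58]}
    - {"translation": [-97, 358, -71], "turn": [-0.4, 0, 0.58]}
    - {"translation": [-97, 358, -71], "turn": [-0.4, 0, 0.58]}

```text
clock: 9.48
position: [0.2091, -0.4534, 0.4189]
ee_rot: [2.294, -1.474, 0.717]
force: [0.1, -0.9, 0.1]
width: 0.432
```

```bash
python3 - <<'E'
from h import *
print(arm.observe()["joints"].round(2))
st=[.6555,-.193,-.24]
W=R.from_euler('z',st[2]).apply
for w in((.5,-40,.42),(.5,-18,.4)):print(wp(*w))
print(goal(world(st,F+.2*A),-W(A),W(X)))
E
```

```text
[ 0.15 -0.43  0.48  2.03  0.56  1.01 -0.69]
(array([ -38.8, -213.1,  -27.7]), array([ 0.2519,  0.0055, -0.365 ]))
(array([-143.5, -366.7,  -75.4]), array([ 0.4712,  0.0049, -0.6801]))
(array([-186.3, -424.1,   54.6]), array([ 0.5136,  0.0048, -0.741 ]))
```

```bash
python3 - <<'E'
from h import *
for w in((.52,-62,.34),(.55,-40,.34),(.55,-20,.34)):print(wp(*w))
E
```

```text
(array([-28.6, -29.4,  76.2]), array([ 0.0325,  0.0059, -0.0498]))
(array([ -47.1, -234.4,   63.8]), array([ 0.2519,  0.0055, -0.365 ]))
(array([-138.3, -390.1,    1.1]), array([ 0.4513,  0.005 , -0.6515]))
```

>>> jog_arm:
  commands:
    - {"translation": [-28, -29, 76], "turn": [0.03, 0, -0.05]}
    - {"translation": [-28, -29, 76], "turn": [0.03, 0, -0.05]}
    - {"translation": [-47, -234, 64], "turn": [0.25, 0.005, -0.365]}
    - {"translation": [-47, -234, 64], "turn": [0.25, 0.005, -0.365]}
    - {"translation": [-47, -234, 64], "turn": [0.25, 0.005, -0.365]}
    - {"translation": [-47, -234, 64], "turn": [0.25, 0.005, -0.365]}
    - {"translation": [-47, -234, 64], "turn": [0.25, 0.005, -0.365]}
    - {"translation": [-138, -390, 1], "turn": [0.45, 0.005, -0.65]}
    - {"translation": [-138, -390, 1], "turn": [0.45, 0.005, -0.65]}
    - {"translation": [-138, -390, 1], "turn": [0.45, 0.005, -0.65]}
    - {"translation": [-138, -390, 1], "turn": [0.45, 0.005, -0.65]}

```text
clock: 10.4
position: [0.5072, -0.207, 0.3411]
ee_rot: [2.859, -0.492, 0.903]
force: [0.5, -0.7, 1.1]
width: 0.435
```

```bash
python3 - <<'E'
from h import *
print(arm.observe()["joints"].round(2))
st=[.6555,-.193,-.24]
W=R.from_euler('z',st[2]).apply
p=world(st,F+.15*A)
print(goal(p,-W(A),W(X)),goal(p,-W(A),W(X-Y)),goal(p,-W(A),W(-Y)))
E
```

```text
[-0.35 -0.23  0.49  2.12  0.36  0.64 -0.4 ]
(array([-24.6, -54.2, 121. ]), array([ 0.0584, -0.0012, -0.0825])) (array([-24.6, -54.2, 121. ]), array([ 0.0546, -0.0239,  0.7027])) (array([-24.6, -54.2, 121. ]), array([ 0.0445, -0.0463,  1.4878]))
```

>>> jog_arm:
  commands:
    - {"translation": [-25, -54, 40], "turn": [0.055, -0.024, 0.7]}
    - {"translation": [-25, -54, 80], "turn": [0.055, -0.024, 0.7]}
    - {"translation": [-25, -54, 121], "turn": [0.055, -0.024, 0.7]}
    - {"translation": [-25, -54, 121], "turn": [0.055, -0.024, 0.7]}
    - {"translation": [-25, -54, 121], "turn": [0.055, -0.024, 0.7]}
    - {"translation": [-25, -54, 121], "turn": [0.055, -0.024, 0.7]}
    - {"translation": [-25, -54, 121], "turn": [0.045, -0.046, 1.488]}
    - {"translation": [-25, -54, 121], "turn": [0.045, -0.046, 1.488]}
    - {"translation": [-25, -54, 121], "turn": [0.045, -0.046, 1.488]}
    - {"translation": [-25, -54, 121], "turn": [0.045, -0.046, 1.488]}
    - {"translation": [-25, -54, 121], "turn": [0.045, -0.046, 1.488]}
    - {"translation": [-25, -54, 121], "turn": [0.045, -0.046, 1.488]}

```text
clock: 11.4
position: [0.572, -0.1718, 0.227]
ee_rot: [-1.692, 2.095, -0.676]
force: [-0.1, 0.2, 0.2]
width: 0.437
```

```bash
cat > g.py <<'E'
from h import *
import sys
st=[.6555,-.193,-.24]
W=R.from_euler('z',st[2]).apply
o=arm.observe();print(o["clock"],o["joints"].round(2),o["force"].round(1),round(o["width"]*92,1))
h,x,y=map(float,sys.argv[1:4]); az=np.radians(float(sys.argv[4]))  # TCP in face frame (mm), tool-x azimuth from stand X
print(goal(world(st,F+(h*A+x*X+y*Y)/1000),-W(A),W(np.cos(az)*X+np.sin(az)*Y)))
# current in face frame
w=W(o["position"]-np.r_[st[:2],0]) if 0 else R.from_euler('z',-st[2]).apply(o["position"]-np.r_[st[:2],0])-F
print("face xyh",(np.array([w@X,w@Y,w@A])*1000).round(1))
E
python3 g.py 150 0 0 -90
```

```text
11.4 [-0.36  0.04  0.57  2.24  0.    0.26 -1.58] [-0.1  0.2  0.2] 40.2
(array([ 0.7, -0.5, -0.7]), array([ 0.0005, -0.0019,  0.0286]))
face xyh [ -0.6   0.7 149.3]
```

>>> jog_arm:
  commands:
    - {"translation": [0.7, -0.5, 25], "turn": [0, -0.002, 0.028]}
    - {"translation": [0.7, -0.5, 50], "turn": [0, -0.002, 0.028]}
    - {"translation": [0.7, -0.5, 70], "turn": [0, -0.002, 0.028]}
    - {"translation": [0.7, -0.5, 85], "turn": [0, -0.002, 0.028]}
    - {"translation": [0.7, -0.5, 94], "turn": [0, -0.002, 0.028]}
    - {"translation": [0.7, -0.5, 94], "turn": [0, -0.002, 0.028]}

```text
clock: 11.9
position: [0.6224, -0.1853, 0.1515]
ee_rot: [-1.667, 2.111, -0.663]
force: [-0.1, 0.0, 0.9]
width: 0.433
```

```bash
python3 g.py 55 0 0 -90; python3 -c "
from h import *
im=arm.get_image('wrist');cv2.imwrite('pics/w3.png',im)"
```

```text
11.9 [-0.16  0.28  0.43  2.21 -1.    0.12 -0.63] [-0.1  0.   0.9] 39.8
(array([-0.4, -1.2,  2.6]), array([0.0034, 0.0014, 0.0053]))
face xyh [-1.2 -0.4 57.6]
```

View pics/w3.png

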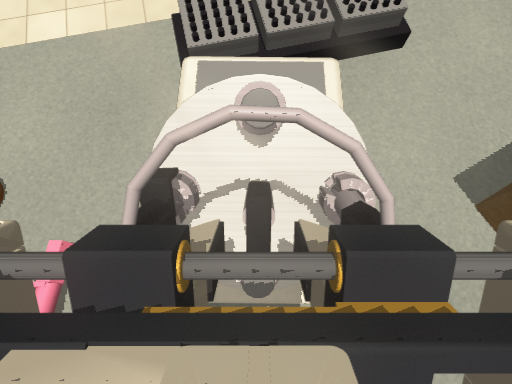

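>>> jog_arm:
  commands:
    - {"translation": [0, 0, 0], "turn": [0, 0, 0]}
    - {"translation": [0, 0, 0], "turn": [0, 0, 0]}
    - {"translation": [0, 0, 0], "turn": [0, 0, 0]}
    - {"translation": [0, 0, 0], "turn": [0, 0, 0]}
    - {"translation": [0, 0, 0], "turn": [0, 0, 0]}
    - {"translation": [0, 0, 0], "turn": [0, 0, 0]}
  claw: 1
  grip_force: 40

```text
clock: 12.45
position: [0.6224, -0.1849, 0.1532]
ee_rot: [-1.664, 2.111, -0.664]
force: [-3.0, 0.7, 3.7]
width: 0.143
```

```bash
python3 g.py 57 0 0 0
```

```text
12.45 [-0.16  0.27  0.43  2.21 -0.98  0.12 -0.64] [-3.   0.7  3.7] 13.2
(array([ 0. , -0.3,  2. ]), array([-3.0000e-04,  2.6000e-03, -1.5669e+00]))
face xyh [-0.3  0.  59. ]
```

>>> jog_arm:
  commands:
    - {"translation": [0, 0, 0], "turn": [0, 0, -0.08]}
    - {"translation": [0, 0, 0], "turn": [0, 0, -0.16]}
    - {"translation": [0, 0, 0], "turn": [0, 0, -0.24]}
    - {"translation": [0, 0, 0], "turn": [0, 0, -0.32]}
    - {"translation": [0, 0, 0], "turn": [0, 0, -0.4]}
    - {"translation": [0, 0, 0], "turn": [0, 0, -0.48]}
    - {"translation": [0, 0, 0], "turn": [0, 0, -0.56]}
    - {"translation": [0, 0, 0], "turn": [0, 0, -0.64]}
    - {"translation": [0, 0, 0], "turn": [0, 0, -0.72]}
    - {"translation": [0, 0, 0], "turn": [0, 0, -0.8]}

```text
clock: 13.28
position: [0.6224, -0.1848, 0.1531]
ee_rot: [-2.504, 1.373, -0.867]
force: [-2.6, 0.6, 3.0]
width: 0.142
```

```bash
python3 g.py 57 0 0 0
```

```text
13.2833 [-0.15  0.27  0.42  2.21 -0.97  0.12  0.15] [-2.6  0.6  3. ] 13.1
(array([ 0.3, -0.1,  2. ]), array([-0.0013,  0.0023, -0.7634]))
face xyh [-0.3  0.1 59. ]
```

>>> jog_arm:
  commands:
    - {"translation": [0, 0, 0], "turn": [0, 0, -0.08]}
    - {"translation": [0, 0, 0], "turn": [0, 0, -0.16]}
    - {"translation": [0, 0, 0], "turn": [0, 0, -0.24]}
    - {"translation": [0, 0, 0], "turn": [0, 0, -0.32]}
    - {"translation": [0, 0, 0], "turn": [0, 0, -0.4]}
    - {"translation": [0, 0, 0], "turn": [0, 0, -0.48]}
    - {"translation": [0, 0, 0], "turn": [0, 0, -0.56]}
    - {"translation": [0, 0, 0], "turn": [0, 0, -0.64]}
    - {"translation": [0, 0, 0], "turn": [0, 0, -0.7]}
    - {"translation": [0, 0, 0], "turn": [0, 0, -0.75]}
    - {"translation": [0, 0, 0], "turn": [0, 0, -0.79]}
    - {"translation": [0, 0, 0], "turn": [0, 0, -0.79]}

```text
clock: 14.28
position: [0.6224, -0.1847, 0.1531]
ee_rot: [2.909, -0.314, 0.912]
force: [-4.3, 0.7, 4.9]
width: 0.142
```

```bash
python3 g.py 57 0 0 0; python3 -c "
from h import *
print(arm.observe()['ft_torque'])"
```

```text
14.2833 [-0.15  0.27  0.42  2.21 -0.96  0.12  0.93] [-4.3  0.7  4.9] 13.1
(array([0.4, 0.2, 2. ]), array([-0.0021,  0.0016,  0.0245]))
face xyh [-0.4  0.1 59. ]
[ 0.27864999  0.83765498 -0.1576113 ]
```

>>> jog_arm:
  commands:
    - {"translation": [0, 0, 0], "turn": [0, 0, 0.03]}
    - {"translation": [0, 0, 0], "turn": [0, 0, 0.03]}
    - {"translation": [0, 0, 0], "turn": [0, 0, 0.03]}
    - {"translation": [0, 0, 0], "turn": [0, 0, 0.03]}
    - {"translation": [0, 0, -15], "turn": [0, 0, 0.03]}
    - {"translation": [0, 0, -35], "turn": [0, 0, 0.03]}
    - {"translation": [0, 0, -60], "turn": [0, 0, 0.03]}
    - {"translation": [0, 0, -90], "turn": [0, 0, 0.03]}
    - {"translation": [0, 0, -90], "turn": [0, 0, 0.03]}
  claw: 0.13

```text
clock: 15.03
position: [0.5839, -0.1729, 0.219]
ee_rot: [2.906, -0.35, 0.927]
force: [-0.8, -0.1, 1.7]
width: 0.438
```

```bash
python3 g.py 145 -70 0 -60
```

```text
15.0333 [-0.78  0.1   1.08  2.25 -0.45  0.25  0.43] [-0.8 -0.1  1.7] 40.3
(array([-74.4,   2.5,  -9.5]), array([-0.0043, -0.0054,  1.0474]))
face xyh [  4.5   2.5 136. ]
```

>>> jog_arm:
  commands:
    - {"translation": [0, 2.5, -10], "turn": [0, 0, 0]}
    - {"translation": [-20, 2.5, -10], "turn": [0, 0, 0.1]}
    - {"translation": [-40, 2.5, -10], "turn": [0, 0, 0.2]}
    - {"translation": [-60, 2.5, -10], "turn": [0, 0, 0.3]}
    - {"translation": [-74, 2.5, -10], "turn": [0, 0, 0.4]}
    - {"translation": [-74, 2.5, -10], "turn": [0, 0, 0.5]}
    - {"translation": [-74, 2.5, -10], "turn": [0, 0, 0.6]}
    - {"translation": [-74, 2.5, -10], "turn": [0, 0, 0.7]}
    - {"translation": [-74, 2.5, -10], "turn": [0, 0, 0.8]}
    - {"translation": [-74, 2.5, -10], "turn": [0, 0, 0.9]}
    - {"translation": [-74, 2.5, -10], "turn": [0, 0, 1.0]}
    - {"translation": [-74, 2.5, -10], "turn": [0, 0, 1.047]}

```text
clock: 16.03
position: [0.5193, -0.1594, 0.1838]
ee_rot: [-2.221, 1.676, -0.814]
force: [-0.1, -0.1, 1.1]
width: 0.434
```

```bash
python3 g.py 145 -70 0 -60; python3 - <<'E'
from h import *
st=[.6555,-.193,-.24]
ci=arm.camera_info("wrist");im=arm.get_image("wrist");cv2.imwrite("pics/w4.png",im)
k=im.copy(); t=np.linspace(0,6.283,7)
for h in (.047,.09):
    P=F+h*A-.07*X+.01386*(np.cos(t)[:,None]*X+np.sin(t)[:,None]*Y)
    cv2.polylines(k,[(proj(ci,world(st,P))*8).astype(np.int32)],True,(0,255,0),1,shift=3)
t=np.linspace(0,6.283,60)
cv2.polylines(k,[proj(ci,world(st,F+.096*(np.cos(t)[:,None]*X+np.sin(t)[:,None]*Y))).astype(np.int32)],True,(0,0,255),1)
for q in("head_grip","head_lip","front"): print(q,[(d["at"],round(d["confidence"],2)) for d in arm.landmark_of("wrist",q)[:2]])
print(proj(ci,world(st,F+.072*A-.07*X)))
cv2.imwrite("pics/w4o.png",cv2.resize(k,(800,600)))
E
```

```text
16.0333 [-1.   -0.04  1.22  2.43  0.38  0.12 -1.43] [-0.1 -0.1  1.1] 39.9
(array([0.1, 0.4, 0. ]), array([-0.0066, -0.0018, -0.0062]))
face xyh [-69.7   0.3 145. ]
head_grip [([258.3, 197.5], 0.72), ([272.1, 294.9], 0.64)]
head_lip [([42.0, 108.8], 0.96), ([236.8, 170.7], 0.78)]
front []
[[258.16712471 189.93253551]]
```

View pics/w4o.png

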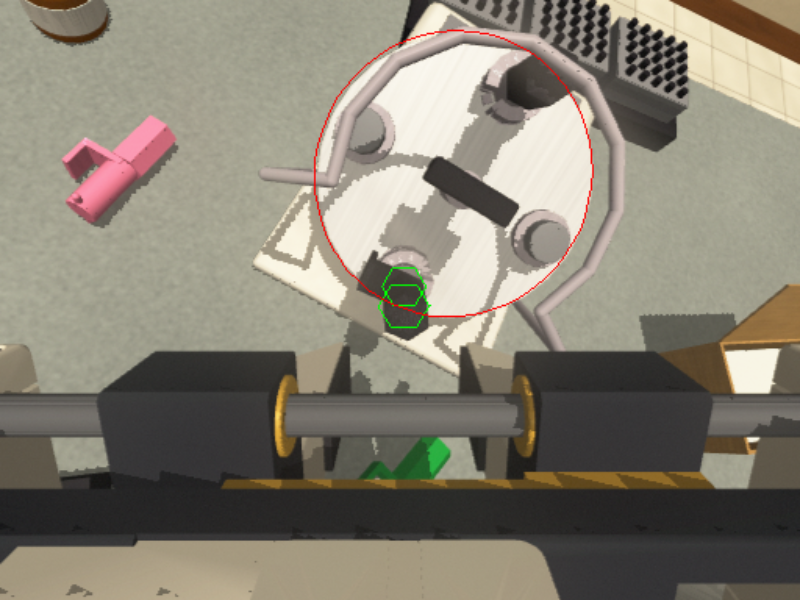

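```bash
python3 - <<'E'
from h import *
st=[.6555,-.193,-.24]
o=arm.observe();ci=arm.camera_info("wrist");Ro=R.from_rotvec(o["ee_rot"])
b=world(st,F+.09*A-.07*X)
for d in([.005,0,0],[0,.005,0]): print(d,proj(ci,b+Ro.apply(d))-proj(ci,b))
im=cv2.imread("pics/w4.png");g=cv2.cvtColor(im,cv2.COLOR_BGR2GRAY)
c=im[150:225,215:290];cv2.imwrite("pics/w4c.png",cv2.resize(c,(600,600),interpolation=cv2.INTER_CUBIC))
print(proj(ci,b),proj(ci,world(st,F-.07*X+.025*A)))
E
```

```text
[0.005, 0, 0] [[ 5.91792175e+00 -2.83793977e-03]]
[0, 0.005, 0] [[0.00595307 5.64306873]]
[[258.08554438 195.41906798]] [[258.07446214 178.21132262]]
```

View pics/w4c.png

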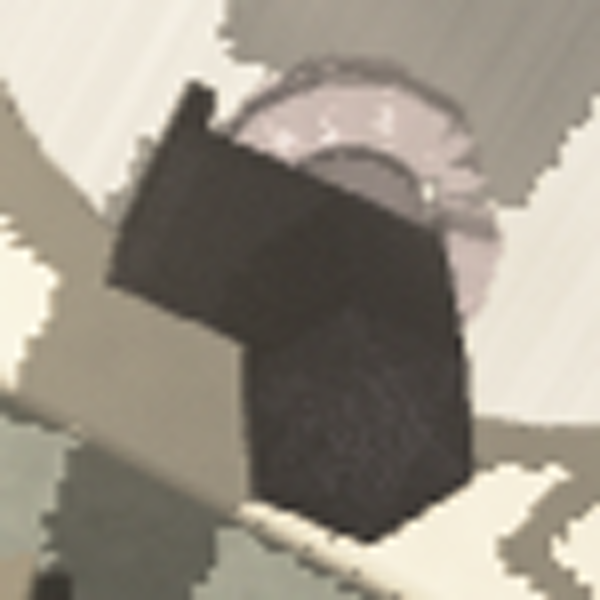

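>>> jog_arm:
  commands:
    - {"translation": [1, 4, 20], "turn": [0.06, 0, -0.07]}
    - {"translation": [1, 4, 40], "turn": [0.06, 0, -0.07]}
    - {"translation": [1, 4, 55], "turn": [0.06, 0, -0.07]}
    - {"translation": [1, 4, 70], "turn": [0.06, 0, -0.07]}
    - {"translation": [1, 4, 80], "turn": [0.06, 0, -0.07]}
    - {"translation": [1, 4, 90], "turn": [0.06, 0, -0.07]}
    - {"translation": [1, 4, 90], "turn": [0.06, 0, -0.07]}
    - {"translation": [1, 4, 90], "turn": [0.06, 0, -0.07]}

```text
clock: 16.9
position: [0.515, -0.1593, 0.1756]
ee_rot: [-2.267, 1.556, -0.883]
force: [-1.5, -1.9, 1.6]
width: 0.434
```

```bash
python3 g.py 55 -70 0 -60
```

```text
16.9 [-1.35 -0.43  1.32  2.5   1.54  0.48 -2.46] [-1.5 -1.9  1.6] 40.0
(array([ 2.5, -1.7, 86. ]), array([-0.0609, -0.0133,  0.0773]))
face xyh [-77.9  -0.7 140.7]
```

```bash
cat > kin.py <<'E'
from h import *
import itertools
D=[([-1.3046,.4352,.0250,1.5741,-.0116,1.134,-.0751],[.22516,.58243,.19705],[2.59027,1.77587,-.0019]),
([-1.18,-.16,.27,1.88,.29,1.25,-.79],[.3832,.2248,.3714],[3.059,.292,.443]),
([-1.04,-.38,1.,2.18,.71,.65,-.62],[.5407,-.1743,.2983],[2.933,-.267,.919]),
([-.9,.11,1.29,2.2,-.59,.41,-.41],[.5719,-.1725,.2272],[-2.266,1.633,-.712]),
([-.9,-.37,.19,2.08,.47,.95,-1.01],[.4536,.1219,.4009],[-2.893,.166,-.884]),
([-1.05,.31,.8,1.64,-.09,.69,-.23],[.7511,.2086,.358],[-2.983,-.075,-.936]),
([-.74,-.44,.51,2.03,.65,1.06,-.84],[.4709,-.1789,.4164],[2.814,-.617,.88]),
([.15,-.43,.48,2.03,.56,1.01,-.69],[.2091,-.4534,.4189],[2.294,-1.474,.717]),
([-.35,-.23,.49,2.12,.36,.64,-.4],[.5072,-.207,.3411],[2.859,-.492,.903]),
([-.16,.28,.43,2.21,-1.,.12,-.63],[.6224,-.1853,.1515],[-1.667,2.111,-.663]),
([-1.35,-.43,1.32,2.5,1.54,.48,-2.46],[.515,-.1593,.1756],[-2.267,1.556,-.883])]
e=lambda a,t:R.from_euler(a,t)
def fk(q,v,s):
    o1,d1,a1,L1,a2,L2,a4,L3,o7,o3,o5=v
    r=e('z',s[0]*q[0]+o1);p=np.array([0,0,d1])
    r=r*e('y',q[1]);p=p+r.apply([a1,0,L1])
    r=r*e('z',s[1]*q[2]+o3)*e('y',q[3]);p=p+r.apply([a2,0,L2])
    r=r*e('z',s[2]*q[4]+o5)*e('y',q[5]);p=p+r.apply([a4,0,L3])
    return p,r*e('z',s[3]*q[6]+o7)
def res(v,s):
    out=[]
    for q,p,rv in D:
        P,r=fk(q,v,s); out+=[*(P-p)*5,*(r.inv()*R.from_rotvec(rv)).as_rotvec()]
    return np.array(out)
if __name__=="__main__":
    best=None
    for s in itertools.product((1,-1),repeat=4):
      for o1 in (0,-1.57,1.57,3.14):
       for o7 in (0,3.14):
        r=least_squares(res,[o1,.3,0,.35,0,.35,.05,.25,o7,0,0],args=(s,),max_nfev=40)
        if best is None or r.cost<best[0]: best=(r.cost,s,r.x)
    print(best[0],best[1],best[2].round(3)); np.save("kin.npy",np.r_[best[2],best[1]])
    print(res(best[2],best[1]).reshape(-1,6).round(2))
E
time python3 kin.py
```

```text
0.023951629389795545 (-1, -1, -1, -1) [-1.400e-02  3.140e-01 -8.000e-03  5.510e-01 -2.000e-03  4.310e-01
 -4.000e-03  4.460e-01  3.127e+00 -3.000e-02 -3.400e-02]
[[-0.06 -0.   -0.03  0.04 -0.   -0.01]
 [-0.05  0.01 -0.01  0.03 -0.02 -0.02]
 [-0.02 -0.02  0.01  0.04 -0.01  0.  ]
 [-0.02 -0.03  0.    0.01 -0.03  0.  ]
 [ 0.01  0.05 -0.    0.03 -0.02 -0.01]
 [ 0.02 -0.05  0.04  0.05 -0.01  0.02]
 [-0.02  0.01  0.01  0.03 -0.01  0.  ]
 [-0.01  0.02 -0.02  0.04  0.   -0.01]
 [ 0.05  0.03  0.01  0.04 -0.01  0.01]
 [ 0.06  0.04 -0.01  0.   -0.04  0.01]
 [-0.05 -0.02 -0.01  0.02 -0.02  0.01]]
real	2m37.884s
user	2m24.352s
sys	0m0.366s
```

```bash
cat > ik.py <<'E'
from kin import *
k=np.load("kin.npy");v,s_=k[:11],k[11:]
lo=np.array([-2.62,-.44,-1.27,.08,-1.32,.12,-2.74]);hi=np.array([2.62,2.09,1.32,2.57,4.46,2,2.74])
st=[.6555,-.193,-.24];W=R.from_euler('z',st[2]).apply
def tool(h,x,az):
    a=np.radians(az);z=-W(A);xx=W(np.cos(a)*X+np.sin(a)*Y)
    return world(st,F+(h*A+x*X)/1000),R.from_matrix(np.c_[xx,np.cross(z,xx),z])
def ik(p,r,q0,w=.02):
    def f(q):
        P,rr=fk(q,v,s_);return np.r_[(P-p)*5,(rr.inv()*r).as_rotvec(),w*(q-q0)]
    g=least_squares(f,np.clip(q0,lo+.01,hi-.01),bounds=(lo,hi),max_nfev=60)
    return g.x,np.abs(f(g.x)[:6]).max()
E
cat > t.py <<'E'
from ik import *
rng=np.random.default_rng(0)
for h in (150,53):
  for az in(-60,0,60,120,180,240,-60+137,137,197,257):
    best=[]
    p,r=tool(h,-70,az)
    for j3 in(-.8,0,.8):
      for j5 in(0,3.1):
        q0=np.array([.2,0,j3,2.2,j5,.5,0]);q,er=ik(p,r,q0,.002)
        if er<.02: best.append((min((q-lo).min(),(hi-q).min()),q.round(2)))
    best.sort(key=lambda b:-b[0]);print(h,az,[ (round(b[0],2),list(b[1])) for b in best[:2]])
E
time python3 t.py
```

```text
150 -60 [(np.float64(0.04), [np.float64(0.66), np.float64(-0.01), np.float64(-0.35), np.float64(2.4), np.float64(-0.49), np.float64(0.16), np.float64(-0.52)]), (np.float64(0.03), [np.float64(0.27), np.float64(-0.01), np.float64(0.03), np.float64(2.4), np.float64(-0.43), np.float64(0.15), np.float64(-0.58)])]
150 0 [(np.float64(0.04), [np.float64(0.57), np.float64(-0.01), np.float64(-0.26), np.float64(2.4), np.float64(-0.48), np.float64(0.16), np.float64(0.52)]), (np.float64(0.03), [np.float64(0.18), np.float64(-0.01), np.float64(0.12), np.float64(2.4), np.float64(-0.42), np.float64(0.15), np.float64(0.45)])]
150 60 [(np.float64(0.04), [np.float64(0.48), np.float64(-0.01), np.float64(-0.17), np.float64(2.4), np.float64(-0.46), np.float64(0.16), np.float64(1.55)]), (np.float64(0.03), [np.float64(0.07), np.float64(-0.01), np.float64(0.22), np.float64(2.4), np.float64(-0.4), np.float64(0.15), np.float64(1.48)])]
150 120 [(np.float64(0.03), [np.float64(0.39), np.float64(-0.01), np.float64(-0.09), np.float64(2.4), np.float64(-0.45), np.float64(0.15), np.float64(2.58)]), (np.float64(0.03), 
[... 4359 characters left out ...]
loat64(2.05), np.float64(0.21), np.float64(0.43)])]
53 197 [(np.float64(0.08), [np.float64(0.96), np.float64(0.32), np.float64(-0.77), np.float64(2.38), np.float64(2.09), np.float64(0.2), np.float64(1.43)]), (np.float64(0.0), [np.float64(0.24), np.float64(0.25), np.float64(0.05), np.float64(2.38), np.float64(3.74), np.float64(0.12), np.float64(-0.28)])]
53 257 [(np.float64(0.05), [np.float64(0.03), np.float64(0.26), np.float64(0.29), np.float64(2.38), np.float64(4.04), np.float64(0.17), np.float64(0.45)]), (np.float64(0.01), [np.float64(0.2), np.float64(0.25), np.float64(0.09), np.float64(2.38), np.float64(3.81), np.float64(0.13), np.float64(0.7)])]
real	0m16.469s
user	0m14.453s
sys	0m0.250s
```

```bash
cat > sim.py <<'E'
from ik import *
def err(q,p,r):
    P,rr=fk(q,v,s_);return np.r_[p-P,(r*rr.inv()).as_rotvec()]
def jac(q):
    P,r=fk(q,v,s_);J=np.zeros((6,7))
    for i in range(7):
        d=np.array(q,float);d[i]+=1e-5;P2,r2=fk(d,v,s_);J[:,i]=np.r_[P2-P,(r2*r.inv()).as_rotvec()]/1e-5
    return J
def go(q,p,r,lam=.02,kn=0.,home=None,rows=40,sub=3,ws=1.0):
    q=np.array(q,float)
    for _ in range(rows*sub):
        x=err(q,p,r);n=max(np.linalg.norm(x[:3])/(.0417/sub),np.linalg.norm(x[3:])/(.125/sub),1e-9)
        if n<.02: break
        x=x/max(n,1);S=np.diag([1/ws]*3+[1]*3);act=np.ones(7,bool)
        for it in range(4):
            J=(S@jac(q))*act
            Ji=J.T@np.linalg.inv(J@J.T+lam**2*np.eye(6));dq=Ji@(S@x)
            if home is not None: dq+=act*((np.eye(7)-Ji@J)@(kn/sub*(home-q)))
            bad=act&(((q+dq>hi)&(dq>0))|((q+dq<lo)&(dq<0)))
            if not bad.any():break
            act&=~bad
        lim=.7*np.array([2.22,2.22,3.01,3.01,3.14,3.14,3.14])/12/sub
        dq=dq/max(1,(np.abs(dq)/lim).max())
        q=np.clip(q+dq,lo,hi)
    return q
E
cat > t2.py <<'E'
from sim import *
import sys
home=np.array([-1.305,.434,.025,1.573,-.012,1.134,-.075]);mid=(lo+hi)/2
seg=[(D[3][0],D[4]),(D[4][0],D[5]),(D[6][0],D[7]),(D[7][0],D[8]),(D[0][0],D[1]),(D[1][0],D[2])]
for nm,kw in {"pinv":{}, "w.4":dict(ws=.4),"home.05":dict(kn=.05,home=home),"home.2":dict(kn=.2,home=home),"mid.05":dict(kn=.05,home=mid),"lam.1":dict(lam=.1)}.items():
    t=0
    for q0,(qe,p,rv) in seg:
        q=go(q0,np.array(p),R.from_rotvec(rv),**kw); t+=np.sum((q-qe)**2)
        if nm in("pinv","home.05","home.2"): print("  ",q.round(2),qe)
    print(nm,t)
E
python3 t2.py
```

```text
[-0.92 -0.4   0.25  2.08  0.44  0.94 -0.93] [-0.9, -0.37, 0.19, 2.08, 0.47, 0.95, -1.01]
   [-0.78  0.26  0.46  1.65  0.03  0.68 -0.33] [-1.05, 0.31, 0.8, 1.64, -0.09, 0.69, -0.23]
   [ 0.29 -0.41  0.45  2.02  0.43  0.94 -0.52] [0.15, -0.43, 0.48, 2.03, 0.56, 1.01, -0.69]
   [-0.35 -0.25  0.55  2.13  0.27  0.63 -0.28] [-0.35, -0.23, 0.49, 2.12, 0.36, 0.64, -0.4]
   [-1.14 -0.15  0.29  1.86  0.24  1.24 -0.69] [-1.18, -0.16, 0.27, 1.88, 0.29, 1.25, -0.79]
   [-1.02 -0.36  1.03  2.17  0.61  0.61 -0.5 ] [-1.04, -0.38, 1.0, 2.18, 0.71, 0.65, -0.62]
pinv 0.3766270281358714
w.4 0.40564254566024704
   [-0.81 -0.39  0.19  2.08  0.38  0.92 -0.86] [-0.9, -0.37, 0.19, 2.08, 0.47, 0.95, -1.01]
   [-0.76  0.25  0.44  1.65  0.04  0.68 -0.34] [-1.05, 0.31, 0.8, 1.64, -0.09, 0.69, -0.23]
   [ 0.24 -0.42  0.48  2.02  0.46  0.96 -0.55] [0.15, -0.43, 0.48, 2.03, 0.56, 1.01, -0.69]
   [-0.4  -0.26  0.58  2.13  0.31  0.64 -0.31] [-0.35, -0.23, 0.49, 2.12, 0.36, 0.64, -0.4]
   [-1.11 -0.15  0.27  1.86  0.24  1.24 -0.68] [-1.18, -0.16, 0.27, 1.88, 0.29, 1.25, -0.79]
   [-0.9  -0.29  0.99  2.17  0.45  0.55 -0.35] [-1.04, -0.38, 1.0, 2.18, 0.71, 0.65, -0.62]
home.05 0.5522486361558422
   [-0.66 -0.38  0.11  2.08  0.3   0.89 -0.77] [-0.9, -0.37, 0.19, 2.08, 0.47, 0.95, -1.01]
   [-0.76  0.25  0.43  1.65  0.04  0.68 -0.34] [-1.05, 0.31, 0.8, 1.64, -0.09, 0.69, -0.23]
   [ 0.17 -0.44  0.51  2.02  0.5   0.98 -0.6 ] [0.15, -0.43, 0.48, 2.03, 0.56, 1.01, -0.69]
   [-0.46 -0.28  0.62  2.13  0.35  0.65 -0.35] [-0.35, -0.23, 0.49, 2.12, 0.36, 0.64, -0.4]
   [-1.06 -0.15  0.23  1.86  0.23  1.24 -0.67] [-1.18, -0.16, 0.27, 1.88, 0.29, 1.25, -0.79]
   [-0.72 -0.22  0.88  2.17  0.25  0.51 -0.15] [-1.04, -0.38, 1.0, 2.18, 0.71, 0.65, -0.62]
home.2 1.0857731198834935
mid.05 1.4608924367131657
lam.1 0.3653793760585746
```

```bash
nproc; cat > plan.py <<'E'
from sim import *
import time
from multiprocessing import Pool
def wpose(r,az,z,lean,spin):
    a,l,sp=np.radians([az,lean,spin]);u=np.array([np.cos(a),np.sin(a),0]);e3=np.array([0,0,1.])
    zt=np.sin(l)*u-np.cos(l)*e3;x0=np.cos(l)*u+np.sin(l)*e3;y0=np.cross(zt,x0)
    x=np.cos(sp)*x0-np.sin(sp)*y0   # spin CCW from above
    return r*u+z*e3,R.from_matrix(np.c_[x,np.cross(zt,x),zt])
def run(seed):
    g=np.random.default_rng(seed);q=np.array(Q0)
    a0=int(g.choice([0,60,120]));n=g.integers(1,4)
    W_=[(g.uniform(.42,.8),g.uniform(-100,45),g.uniform(.35,.5),g.uniform(0,50),g.uniform(-60,150)) for _ in range(n)]
    try:
        q=go(q,*tool(215,-80,-60),sub=1,rows=20)
        for w in W_: q=go(q,*wpose(*w),sub=1)
        q=go(q,*tool(150,-70,a0),sub=2,rows=60);qh=q
        q=go(q,*tool(53,-70,a0),sub=2,rows=30);e1=np.abs(err(q,*tool(53,-70,a0))).max();qg=q
        m=min((q-lo).min(),(hi-q).min())
        if e1<.01:
            for d in(45,90,137): q=go(q,*tool(53+d*.03,-70,a0+d),sub=2,rows=15)
            e1=max(e1,np.abs(err(q,*tool(57,-70,a0+137))).max())
            q2=go(q,*tool(150,-70,a0+137),sub=2,rows=30);e1=max(e1,np.abs(err(q2,*tool(150,-70,a0+137))).max())
        else: e1+=1;q2=q
    except Exception as ex: return (9,)
    return e1,m,a0,n,[tuple(np.round(w,2)) for w in W_],qh.round(2),qg.round(2),q.round(2),q2.round(2)
Q0=[-1.35,-.43,1.32,2.5,1.54,.48,-2.46]
if __name__=="__main__":
    t=time.time();out=[]
    with Pool() as p:
        for o in p.imap_unordered(run,range(1000)):
            out.append(o)
            if time.time()-t>150: break
        p.terminate()
    ok=[o for o in out if o[0]<.01];print(len(out),len(ok))
    for o in sorted(ok,key=lambda o:(o[3],-o[1]))[:4]: print(*o,sep="\n  ")
E
OMP_NUM_THREADS=1 python3 plan.py
```

```text
4
504 0
```

```bash
cat > t3.py <<'E'
from plan import *
# local feasibility: start from good grasp config, rotate & lift, descend back
for a0 in(0,60,120):
    q,er=ik(*tool(53,-70,a0),np.array([1.1,.4,-1.,2.39,1.9,.3,-.5]),.002);print("grasp",a0,q.round(2),round(er,3))
    u=q
    for h in (75,100,125,150,180): u=go(u,*tool(h,-70,a0),sub=3,rows=20);print("  up",h,u.round(2),np.abs(err(u,*tool(h,-70,a0))).max().round(3))
    d=go(u,*tool(53,-70,a0),sub=3,rows=40);print("  down again",d.round(2),np.abs(err(d,*tool(53,-70,a0))).max().round(3))
    for t in(45,90,137): q=go(q,*tool(53+.03*t,-70,a0+t),sub=3,rows=20)
    print("  turned",q.round(2),np.abs(err(q,*tool(57,-70,a0+137))).max().round(3))
    q=go(q,*tool(150,-70,a0+137),sub=3,rows=40);print("  lifted",q.round(2),np.abs(err(q,*tool(150,-70,a0+137))).max().round(3))
E
python3 t3.py
```

```text
grasp 0 [ 1.24  0.48 -1.18  2.39  1.82  0.42 -1.71] 0.0
  up 75 [ 1.29  0.39 -1.19  2.4   1.73  0.33 -1.63] 0.0
  up 100 [ 1.37  0.27 -1.21  2.41  1.52  0.22 -1.44] 0.0
  up 125 [ 1.41  0.21 -1.23  2.4   1.28  0.17 -1.22] 0.01
  up 150 [ 1.47 -0.04 -1.12  2.41 -0.72  0.19  0.77] 0.0
  up 180 [ 1.38 -0.17 -0.93  2.4  -0.87  0.35  0.93] 0.0
  down again [-0.01  0.19  0.33  2.31 -1.11  0.14  1.12] 0.038
  turned [ 0.81  0.28 -0.58  2.38  2.31  0.13  0.15] 0.0
  lifted [ 1.44  0.05 -1.17  2.39 -0.07  0.13  2.5 ] 0.014
grasp 60 [ 1.17  0.41 -1.06  2.39  1.88  0.33 -0.73] 0.0
  up 75 [ 1.19  0.32 -1.04  2.4   1.78  0.24 -0.65] 0.0
  up 100 [ 1.25  0.21 -1.04  2.4   1.5   0.14 -0.38] 0.0
  up 125 [ 1.41  0.17 -1.2   2.4   1.07  0.13  0.04] 0.006
  up 150 [ 1.46 -0.04 -1.11  2.41 -0.72  0.19  1.81] 0.0
  up 180 [ 1.38 -0.17 -0.93  2.4  -0.87  0.35  1.97] 0.0
  down again [-0.01  0.19  0.33  2.31 -1.1   0.14  2.16] 0.039
  turned [ 0.78  0.27 -0.55  2.38  2.37  0.12  1.13] 0.0
  lifted [ 1.37  0.13 -1.17  2.4   0.9   0.12  2.57] 0.021
grasp 120 [ 0.95  0.32 -0.76  2.38  2.1   0.19  0.07] 0.0
  up 75 [ 0.96  0.25 -0.75  2.39  1.97  0.12  0.19] 0.0
  up 100 [ 1.22  0.2  -1.    2.4   1.48  0.12  0.68] 0.0
  up 125 [ 1.43  0.16 -1.21  2.4   1.    0.12  1.16] 0.005
  up 150 [ 1.17 -0.02 -0.84  2.4  -0.59  0.17  2.74] 0.0
  up 180 [ 0.91 -0.11 -0.54  2.39 -0.59  0.27  2.74] 0.0
  down again [ 0.23  0.16  0.05  2.29 -0.57  0.12  2.68] 0.047
  turned [ 0.78  0.27 -0.55  2.38  2.37  0.12  2.18] 0.0
  lifted [ 1.37  0.16 -1.16  2.48  1.93  0.12  2.61] 0.042
```

```bash
cat > plan2.py <<'E'
from plan import *
def tl(h,x,az,el=0,side=0):
    p,r=tool(h,x,az);  # extra lean about stand -Y, side about X (world axes)
    return p,R.from_rotvec(W(-Y)*np.radians(el))*R.from_rotvec(W(X)*np.radians(side))*r
def E(q,t): return np.abs(err(q,*t)).max()
def run2(seed):
    g=np.random.default_rng(seed);q=np.array(Q0);a0=int(g.choice([0,60,120,-60]));n=g.integers(0,3)
    W_=[(g.uniform(.42,.75),g.uniform(-90,40),g.uniform(.35,.45),g.uniform(0,70),g.uniform(-60,150)) for _ in range(n)]
    B=(g.uniform(170,220),g.uniform(-130,-60),a0,g.uniform(0,35),g.uniform(-30,30));Cc=(g.uniform(105,130),g.uniform(-95,-70),a0,g.uniform(5,30),g.uniform(-20,20))
    q=go(q,*tool(200,-80,-60),sub=1,rows=20)
    for w in W_: q=go(q,*wpose(*w),sub=1)
    L=[q.round(2)]
    for t in(tl(*B),tl(*Cc),tl(100,-70,a0)):
        q=go(q,*t,sub=2,rows=40);L.append(q.round(2))
    e1=E(q,tl(100,-70,a0))
    if e1>.03: return e1+2,
    q=go(q,*tl(53,-70,a0),sub=2,rows=25);L.append(q.round(2));e1=E(q,tl(53,-70,a0));m=min((q-lo)[[0,1,2,3,4,6]].min(),(hi-q).min())
    if e1>.012: return e1+1,
    for d in(45,90,137): q=go(q,*tl(53+.03*d,-70,a0+d),sub=2,rows=15);e1=max(e1,E(q,tl(53+.03*d,-70,a0+d)))
    L.append(q.round(2));m=min(m,(q-lo)[[0,1,2,3,4,6]].min(),(hi-q).min())
    q=go(q,*tl(90,-70,a0+137),sub=2,rows=15);e1=max(e1,E(q,tl(90,-70,a0+137)));L.append(q.round(2))
    return e1,m,a0,n,[tuple(np.round(w,2)) for w in W_],np.round(B,1),np.round(Cc,1),*L
if __name__=="__main__":
    t=time.time();out=[]
    with Pool() as p:
        for o in p.imap_unordered(run2,range(2000)):
            out.append(o)
            if time.time()-t>120: break
        p.terminate()
    print(len(out),np.histogram([o[0] for o in out],[0,.005,.012,.03,.1,1,1.02,1.1,2,2.1,3,9]))
    for o in sorted([o for o in out if o[0]<.03],key=lambda o:(o[3],-o[1]))[:4]: print(*o,sep="\n  ")
E
OMP_NUM_THREADS=1 python3 plan2.py
```

```text
233 (array([55, 18,  0,  0,  3,  3, 84,  0, 48, 22,  0]), array([0.00e+00, 5.00e-03, 1.20e-02, 3.00e-02, 1.00e-01, 1.00e+00,
       1.02e+00, 1.10e+00, 2.00e+00, 2.10e+00, 3.00e+00, 9.00e+00]))
0.00038071005374365474
  0.1819630010187301
  60
  0
  []
  [171.9 -72.8  60.   28.2   6.1]
  [113.7 -92.7  60.   17.3 -15.9]
  [-1.04 -0.42  0.97  2.41  0.98  0.55 -2.04]
  [ 0.83  0.13 -0.08  2.57  4.06  0.76 -2.59]
  [-0.3   0.29  0.09  2.57  2.15  0.71 -1.62]
  [ 1.23  0.21 -1.02  2.4   1.49  0.13 -0.37]
  [ 1.16  0.41 -1.04  2.39  1.89  0.32 -0.74]
  [ 0.78  0.27 -0.55  2.38  2.36  0.12  1.14]
  [ 1.11  0.22 -0.9   2.4   1.69  0.12  1.82]
0.0003779363456217488
  0.18195322238640266
  0
  0
  []
  [209.4 -79.5   0.    1.6 -10.2]
  [111.6 -80.9   0.   27.2  -7.8]
  [-1.04 -0.42  0.97  2.41  0.98  0.55 -2.04]
  [-1.23 -0.36  0.9   2.43  1.16  0.8  -1.39]
  [ 0.47  0.4  -0.57  2.53  2.5   0.92 -2.71]
  [ 1.23  0.21 -1.02  2.4   1.49  0.13 -1.42]
  [ 1.16  0.41 -1.05  2.39  1.89  0.32 -1.79]
  [ 0.78  0.27 -0.55  2.38  2.36  0.12  0.09]
  [ 1.11  0.22 -0.9   2.4   1.69  0.12  0.78]
0.000324939
[... 183 characters left out ...]
.55  2.97  0.39 -2.67]
  [ 0.26  0.08 -0.13  2.57  2.61  0.34 -2.72]
  [ 1.23  0.21 -1.02  2.4   1.49  0.13 -1.42]
  [ 1.16  0.41 -1.05  2.39  1.89  0.33 -1.78]
  [ 0.77  0.27 -0.54  2.38  2.38  0.12  0.07]
  [ 1.11  0.22 -0.89  2.4   1.68  0.12  0.78]
0.0003237069807517784
  0.18189295249645898
  60
  0
  []
  [216.2 -88.9  60.   10.7  -1.5]
  [114.2 -84.5  60.   19.  -13.5]
  [-1.04 -0.42  0.97  2.41  0.98  0.55 -2.04]
  [-0.27 -0.28  0.43  2.57  1.36  0.15 -0.3 ]
  [-0.24  0.27  0.1   2.57  2.28  0.69 -1.68]
  [ 1.23  0.21 -1.02  2.4   1.49  0.13 -0.37]
  [ 1.16  0.41 -1.05  2.39  1.89  0.33 -0.74]
  [ 0.77  0.27 -0.54  2.38  2.38  0.12  1.12]
  [ 1.11  0.22 -0.89  2.4   1.68  0.12  1.83]
```

```bash
cat > gg.py <<'E'
from h import *
import sys
st=[.6555,-.193,-.24];W=R.from_euler('z',st[2]).apply
o=arm.observe();R0=R.from_rotvec(o["ee_rot"])
w=R.from_euler('z',-st[2]).apply(o["position"]-np.r_[st[:2],0])-F
x=R.from_euler('z',-st[2]).apply(R0.apply([1,0,0]));zz=R.from_euler('z',-st[2]).apply(R0.apply([0,0,-1]))
print(o["clock"],o["joints"].round(2),"F",o["force"].round(1),"w",round(o["width"]*92,1),"xyh",(np.array([w@X,w@Y,w@A])*1000).round(1),"az",np.degrees(np.arctan2(x@Y,x@X)).round(1),"tilt",np.degrees([zz@X,zz@Y]).round(1))
for a in sys.argv[1:]:
    h,xx,az,el,side=map(float,a.split(","));t=np.radians(az);z=-W(A);xv=W(np.cos(t)*X+np.sin(t)*Y)
    r=R.from_rotvec(W(-Y)*np.radians(el))*R.from_rotvec(W(X)*np.radians(side))*R.from_matrix(np.c_[xv,np.cross(z,xv),z])
    print(a,(R0.inv().apply(world(st,F+(h*A+xx*X)/1000)-o["position"])*1000).round(1),(R0.inv()*r).as_rotvec().round(3))
E
python3 gg.py 200,-80,-60,0,0 215,-90,0,10,0 215,-90,60,10,0
```

```text
16.9 [-1.35 -0.43  1.32  2.5   1.54  0.48 -2.46] F [-1.5 -1.9  1.6] w 40.0 xyh [-77.9  -0.7 140.7] az -55.6 tilt [-3.4 -1.2]
200,-80,-60,0,0 [ -0.8  -2.2 -59.3] [-0.061 -0.013  0.077]
215,-90,0,10,0 [ -6.3   5.1 -74.9] [ 0.037  0.117 -0.971]
215,-90,60,10,0 [ -6.3   5.1 -74.9] [-0.03   0.137 -2.016]
```

>>> jog_arm:
  commands:
    - {"translation": [-1, -2, -20], "turn": [-0.03, 0, 0.0]}
    - {"translation": [-1, -2, -59], "turn": [-0.06, -0.01, 0]}
    - {"translation": [-6, 5, -75], "turn": [0.03, 0.1, -0.3]}
    - {"translation": [-6, 5, -75], "turn": [0.037, 0.117, -0.6]}
    - {"translation": [-6, 5, -75], "turn": [0.037, 0.117, -0.97]}
    - {"translation": [-6, 5, -75], "turn": [0.037, 0.117, -0.97]}
    - {"translation": [-6, 5, -75], "turn": [0.037, 0.117, -0.97]}
    - {"translation": [-6, 5, -75], "turn": [0.037, 0.117, -0.97]}
    - {"translation": [-6, 5, -75], "turn": [-0.03, 0.137, -2.0]}
    - {"translation": [-6, 5, -75], "turn": [-0.03, 0.137, -2.0]}
    - {"translation": [-6, 5, -75], "turn": [-0.03, 0.137, -2.0]}
    - {"translation": [-6, 5, -75], "turn": [-0.03, 0.137, -2.0]}

```text
clock: 17.9
position: [0.4647, -0.1437, 0.2293]
ee_rot: [2.763, -0.037, 1.082]
force: [-0.1, -0.4, 0.2]
width: 0.432
```

```bash
python3 gg.py 215,-90,60,10,0 125,-88,60,19,-13
```

```text
17.9 [-0.58 -0.3   0.54  2.57  1.4   0.32 -1.28] F [-0.1 -0.4  0.2] w 39.8 xyh [-90.2   2.5 214.9] az 12.5 tilt [-8.8  0.3]
215,-90,60,10,0 [-0.4  2.5 -0.1] [-0.007  0.02  -0.831]
125,-88,60,19,-13 [-11.9  -0.6  89.1] [-0.29   0.013 -0.805]
```

>>> jog_arm:
  commands:
    - {"translation": [0, 2.5, 0], "turn": [-0.007, 0.02, -0.83]}
    - {"translation": [0, 2.5, 0], "turn": [-0.007, 0.02, -0.83]}
    - {"translation": [0, 2.5, 0], "turn": [-0.007, 0.02, -0.83]}
    - {"translation": [0, 2.5, 0], "turn": [-0.007, 0.02, -0.83]}
    - {"translation": [0, 2.5, 0], "turn": [-0.007, 0.02, -0.83]}
    - {"translation": [0, 2.5, 0], "turn": [-0.007, 0.02, -0.83]}
    - {"translation": [0, 2.5, 0], "turn": [-0.007, 0.02, -0.83]}
    - {"translation": [-12, -0.5, 89], "turn": [-0.29, 0.013, -0.8]}
    - {"translation": [-12, -0.5, 89], "turn": [-0.29, 0.013, -0.8]}
    - {"translation": [-12, -0.5, 89], "turn": [-0.29, 0.013, -0.8]}
    - {"translation": [-12, -0.5, 89], "turn": [-0.29, 0.013, -0.8]}
    - {"translation": [-12, -0.5, 89], "turn": [-0.29, 0.013, -0.8]}

```text
clock: 18.9
position: [0.4561, -0.1883, 0.1803]
ee_rot: [2.233, 0.965, 0.549]
force: [1.0, -0.4, -0.1]
width: 0.438
```

```bash
python3 gg.py 125,-88,60,19,-13 115,-70,60,0,0; cat > s.py <<'E'
from plan2 import *
q=arm.observe()["joints"]
a0=60
for t in((115,-72,a0,0,0),(105,-70,a0),(53,-70,a0)):
    q=go(q,*tl(*t),sub=3,rows=60);print(t,q.round(2),E(q,tl(*t)).round(3))
E
python3 s.py
```

```text
18.9 [ 0.47  0.03 -0.55  2.57  1.82  0.47 -0.94] F [ 1.  -0.4 -0.1] w 40.3 xyh [-116.4  -42.9  173.4] az 63.9 tilt [-7.8 13.5]
125,-88,60,19,-13 [57.9 -2.5 40.3] [-0.161  0.095  0.147]
115,-70,60,0,0 [67.3 11.3 52.4] [0.232 0.148 0.086]
(115, -72, 60, 0, 0) [ 1.46  0.21 -1.27  2.41  1.29  0.16 -0.17] 0.0
(105, -70, 60) [ 1.35  0.22 -1.16  2.41  1.42  0.16 -0.3 ] 0.0
(53, -70, 60) [ 1.2   0.44 -1.12  2.39  1.85  0.37 -0.7 ] 0.0
```

>>> jog_arm:
  commands:
    - {"translation": [67, 11, 42], "turn": [0.232, 0.148, 0.086]}
    - {"translation": [67, 11, 42], "turn": [0.232, 0.148, 0.086]}
    - {"translation": [67, 11, 42], "turn": [0.232, 0.148, 0.086]}
    - {"translation": [67, 11, 42], "turn": [0.232, 0.148, 0.086]}
    - {"translation": [67, 11, 42], "turn": [0.232, 0.148, 0.086]}
    - {"translation": [67, 11, 42], "turn": [0.232, 0.148, 0.086]}
    - {"translation": [67, 11, 42], "turn": [0.232, 0.148, 0.086]}
    - {"translation": [67, 11, 42], "turn": [0.232, 0.148, 0.086]}
    - {"translation": [67, 11, 42], "turn": [0.232, 0.148, 0.086]}
    - {"translation": [67, 11, 42], "turn": [0.232, 0.148, 0.086]}
    - {"translation": [67, 11, 42], "turn": [0.232, 0.148, 0.086]}
    - {"translation": [67, 11, 42], "turn": [0.232, 0.148, 0.086]}

```text
clock: 19.9
position: [0.5288, -0.1593, 0.1659]
ee_rot: [2.48, 1.056, 0.68]
force: [0.8, 0.3, 0.3]
width: 0.434
```

```bash
python3 gg.py 110,-73,60,0,0; python3 s.py
```

```text
19.9 [ 0.7   0.14 -0.57  2.34  1.03  0.14 -0.03] F [0.8 0.3 0.3] w 39.9 xyh [-72.5   2.6 125.1] az 59.9 tilt [ 0. -0.]
110,-73,60,0,0 [-2.6  0.9 15.1] [-0.001 -0.    -0.002]
(115, -72, 60, 0, 0) [ 1.41  0.18 -1.19  2.41  1.23  0.13 -0.11] 0.0
(105, -70, 60) [ 1.28  0.2  -1.06  2.4   1.37  0.12 -0.25] 0.0
(53, -70, 60) [ 1.16  0.41 -1.04  2.39  1.89  0.32 -0.74] 0.0
```

```bash
python3 gg.py 102,-74.5,64,3,3 
```

```text
19.9 [ 0.7   0.14 -0.57  2.34  1.03  0.14 -0.03] F [0.8 0.3 0.3] w 39.9 xyh [-72.5   2.6 125.1] az 59.9 tilt [ 0. -0.]
102,-74.5,64,3,3 [-3.3 -0.4 23.1] [-0.023  0.07  -0.073]
```

>>> jog_arm:
  commands:
    - {"translation": [-6.8, 1.6, 10], "turn": [-0.023, 0.07, -0.07]}
    - {"translation": [-6.8, 1.6, 23], "turn": [-0.023, 0.07, -0.07]}
    - {"translation": [-6.8, 1.6, 23], "turn": [-0.023, 0.07, -0.07]}
    - {"translation": [-6.8, 1.6, 23], "turn": [-0.023, 0.07, -0.07]}
    - {"translation": [-6.8, 1.6, 23], "turn": [-0.023, 0.07, -0.07]}

```text
clock: 20.32
position: [0.5379, -0.169, 0.1458]
ee_rot: [2.406, 1.146, 0.753]
force: [-0.4, 0.1, -0.3]
width: 0.434
```

```bash
python3 gg.py 53,-72.5,64,3,3 ; python3 s.py; python3 - <<'E'
from h import *
o=arm.observe();ci=arm.camera_info("wrist");im=arm.get_image("wrist");cv2.imwrite("pics/w5.png",im)
# tool-axis points: grasp-depth positions along the tool axis projected
Ro=R.from_rotvec(o["ee_rot"]);k=im.copy()
for d in(0.010,.03,.05):
    P=o["position"]+Ro.apply([0,0,d]);u=proj(ci,P)[0];cv2.circle(k,tuple((u*8).astype(int)),16,(0,255,0),-1,shift=3);print(d,u.round(1))
cv2.imwrite("pics/w5o.png",cv2.resize(k[120:340,130:390],(780,660))[:600])
E
```

```text
20.3167 [ 1.04  0.28 -0.9   2.36  1.95  0.19 -0.78] F [-0.4  0.1 -0.3] w 39.9 xyh [-74.9  -4.6 102.3] az 63.9 tilt [-2.9 -2.8]
53,-72.5,64,3,3 [ 2.  -1.1 49.5] [-0.     0.005 -0.004]
(115, -72, 60, 0, 0) [ 1.45  0.2  -1.24  2.41  1.27  0.15 -0.15] 0.0
(105, -70, 60) [ 1.33  0.21 -1.13  2.41  1.41  0.15 -0.29] 0.0
(53, -70, 60) [ 1.19  0.43 -1.1   2.39  1.86  0.36 -0.71] 0.0
0.01 [259.6 213.2]
0.03 [259.6 204.2]
0.05 [259.5 196.6]
```

View pics/w5o.png

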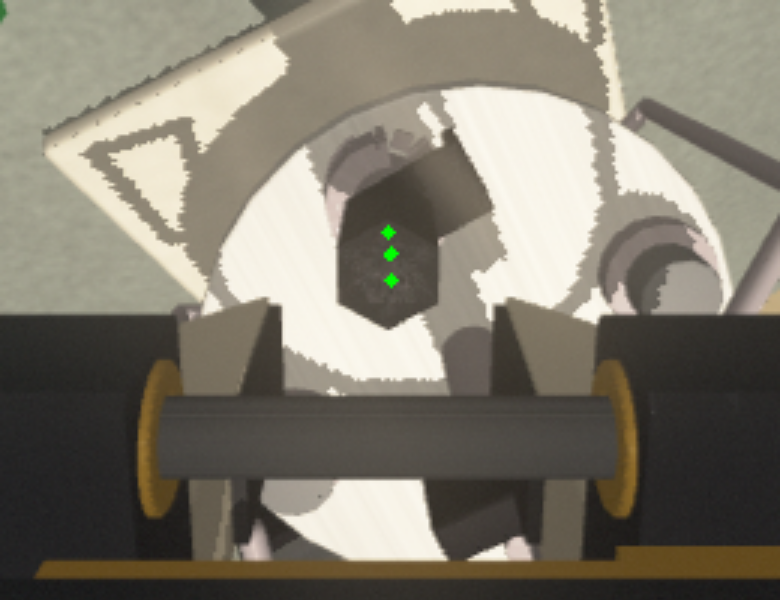

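>>> jog_arm:
  commands:
    - {"translation": [0, 0, 12], "turn": [0, 0, 0]}
    - {"translation": [0, 0, 25], "turn": [0, 0, 0]}
    - {"translation": [0, 0, 38], "turn": [0, 0, 0]}
    - {"translation": [0, 0, 48], "turn": [0, 0, 0]}
    - {"translation": [0, 0, 48], "turn": [0, 0, 0]}
    - {"translation": [0, 0, 48], "turn": [0, 0, 0]}

```text
clock: 20.87
position: [0.5661, -0.1737, 0.107]
ee_rot: [2.41, 1.145, 0.75]
force: [-0.6, -0.0, -0.6]
width: 0.435
```

```bash
python3 gg.py 54,-72.5,64,3,3
```

```text
20.8667 [ 1.02  0.45 -0.96  2.34  2.05  0.36 -0.84] F [-0.6 -0.  -0.6] w 40.1 xyh [-73.7  -2.5  54.1] az 63.8 tilt [-2.7 -2.7]
54,-72.5,64,3,3 [2.7 0.  0.3] [-0.003  0.007 -0.006]
```

Grip.

>>> jog_arm:
  commands:
    - {"translation": [0, 0, 0], "turn": [0, 0, 0]}
    - {"translation": [0, 0, 0], "turn": [0, 0, 0]}
    - {"translation": [0, 0, 0], "turn": [0, 0, 0]}
    - {"translation": [0, 0, 0], "turn": [0, 0, 0]}
    - {"translation": [0, 0, 0], "turn": [0, 0, 0]}
  claw: 1
  grip_force: 40

```text
clock: 21.28
position: [0.5666, -0.1743, 0.1082]
ee_rot: [2.406, 1.145, 0.751]
force: [-2.8, 1.2, 5.9]
width: 0.252
```

```bash
python3 gg.py 54,-71,64,0,0 55,-71,110,0,0 58,-71,201,0,0; python3 - <<'E'
import sys;sys.path.insert(0,'.')
from plan2 import *
q=arm.observe()["joints"]
for t in((54,-71,64),(55,-71,110),(56.5,-71,155),(58,-71,201),(70,-71,201),(90,-71,201),(100,-100,201,5),(120,-130,201,5)):
    q=go(q,*tl(*t),sub=3,rows=40);print(t,q.round(2),E(q,tl(*t)).round(3))
E
```

```text
21.2833 [ 1.02  0.45 -0.96  2.34  2.05  0.36 -0.84] F [-2.8  1.2  5.9] w 23.1 xyh [-72.5  -2.9  54.8] az 63.8 tilt [-2.8 -2.7]
54,-71,64,0,0 [3.3 0.1 1. ] [ 0.023 -0.064 -0.004]
55,-71,110,0,0 [ 3.3  0.1 -0. ] [ 0.048 -0.051 -0.807]
58,-71,201,0,0 [ 3.5  0.1 -3. ] [ 8.700e-02 -2.000e-03 -2.394e+00]
(54, -71, 64) [ 1.06  0.36 -0.91  2.39  1.98  0.25 -0.77] 0.0
(55, -71, 110) [ 0.89  0.3  -0.69  2.38  2.18  0.16 -0.19] 0.0
(56.5, -71, 155) [ 0.76  0.27 -0.53  2.38  2.41  0.12  0.36] 0.0
(58, -71, 201) [ 0.78  0.27 -0.55  2.38  2.38  0.12  1.2 ] 0.0
(70, -71, 201) [ 0.91  0.25 -0.69  2.39  2.1   0.12  1.48] 0.0
(90, -71, 201) [ 1.11  0.22 -0.89  2.4   1.7   0.12  1.88] 0.0
(100, -100, 201, 5) [ 1.39  0.32 -1.23  2.56  2.35  0.35  1.26] 0.0
(120, -130, 201, 5) [ 0.44  0.08 -0.12  2.56  3.52  0.2   0.05] 0.016
```

>>> jog_arm:
  commands:
    - {"translation": [1.7, 0, 0], "turn": [0.012, -0.032, 0]}
    - {"translation": [3.0, 0, 0.5], "turn": [0.023, -0.062, 0]}
    - {"translation": [3.0, 0, 0.5], "turn": [0.023, -0.062, 0]}

```text
clock: 21.53
position: [0.5697, -0.1712, 0.1096]
ee_rot: [2.43, 1.135, 0.662]
force: [-0.4, 0.2, -0.1]
width: 0.253
```

```bash
python3 gg.py 54,-70.5,64,0,0
```

```text
21.5333 [ 0.85  0.39 -0.81  2.3   1.8   0.33 -0.67] F [-0.4  0.2 -0.1] w 23.3 xyh [-69.9   0.8  54.5] az 63.8 tilt [-0.1 -0.1]
54,-70.5,64,0,0 [-1.  -0.2  0.5] [ 0.001 -0.002 -0.004]
```

>>> jog_arm:
  commands:
    - {"translation": [0, 0, -0.15], "turn": [0, 0, -0.09]}
    - {"translation": [0, 0, -0.3], "turn": [0, 0, -0.18]}
    - {"translation": [0, 0, -0.5], "turn": [0, 0, -0.27]}
    - {"translation": [0, 0, -0.65], "turn": [0, 0, -0.36]}
    - {"translation": [0, 0, -0.8], "turn": [0, 0, -0.45]}
    - {"translation": [0, 0, -0.95], "turn": [0, 0, -0.54]}
    - {"translation": [0, 0, -1.1], "turn": [0, 0, -0.63]}
    - {"translation": [0, 0, -1.3], "turn": [0, 0, -0.72]}
    - {"translation": [0, 0, -1.45], "turn": [0, 0, -0.81]}
    - {"translation": [0, 0, -1.6], "turn": [0, 0, -0.9]}
    - {"translation": [0, 0, -1.75], "turn": [0, 0, -0.99]}
    - {"translation": [0, 0, -1.9], "turn": [0, 0, -1.08]}

```text
clock: 22.53
position: [0.5676, -0.1715, 0.1098]
ee_rot: [1.424, 2.12, 0.281]
force: [1.4, 1.3, 3.1]
width: 0.255
```

```bash
python3 gg.py 58,-70,201,0,0
```

```text
22.5333 [ 0.64  0.32 -0.54  2.32  1.95  0.21  0.24] F [1.4 1.3 3.1] w 23.5 xyh [-71.4  -0.1  55.9] az 125.9 tilt [-0.1 -0.2]
58,-70,201,0,0 [-0.7  1.2 -2.1] [ 0.003  0.    -1.31 ]
```

>>> jog_arm:
  commands:
    - {"translation": [0, 0, -0.2], "turn": [0, 0, -0.11]}
    - {"translation": [0, 0, -0.4], "turn": [0, 0, -0.22]}
    - {"translation": [0, 0, -0.6], "turn": [0, 0, -0.33]}
    - {"translation": [0, 0, -0.8], "turn": [0, 0, -0.44]}
    - {"translation": [0, 0, -1.0], "turn": [0, 0, -0.55]}
    - {"translation": [0, 0, -1.2], "turn": [0, 0, -0.66]}
    - {"translation": [0, 0, -1.4], "turn": [0, 0, -0.77]}
    - {"translation": [0, 0, -1.6], "turn": [0, 0, -0.88]}
    - {"translation": [0, 0, -1.8], "turn": [0, 0, -0.99]}
    - {"translation": [0, 0, -2.0], "turn": [0, 0, -1.1]}
    - {"translation": [0, 0, -2.2], "turn": [0, 0, -1.21]}
    - {"translation": [0, 0, -2.4], "turn": [0, 0, -1.32]}

```text
clock: 23.53
position: [0.5671, -0.1714, 0.1123]
ee_rot: [-0.176, 2.54, -0.242]
force: [3.8, 1.7, -0.3]
width: 0.254
```

```bash
python3 gg.py 58,-70,201,0,0; python3 -c "
from cell import arm
print(arm.observe()['ft_torque'])"
```

```text
23.5333 [ 0.39  0.28 -0.24  2.34  2.27  0.13  1.21] F [ 3.8  1.7 -0.3] w 23.3 xyh [-70.4   0.   58.2] az -158.4 tilt [-0.1 -0.1]
58,-70,201,0,0 [-0.3 -0.1  0.2] [0.001 0.003 0.011]
[ 0.52759011 -0.53320571  0.43449989]
```

>>> jog_arm:
  commands:
    - {"translation": [0, 0, -2], "turn": [0, 0, 0]}
    - {"translation": [0, 0, -4], "turn": [0, 0, 0]}
    - {"translation": [0, 0, -6], "turn": [0, 0, 0]}
    - {"translation": [0, 0, -8], "turn": [0, 0, 0]}

```text
clock: 23.87
position: [0.5625, -0.1701, 0.1187]
ee_rot: [-0.169, 2.541, -0.239]
force: [6.5, 0.3, -2.0]
width: 0.25
```

```bash
python3 gg.py; python3 - <<'E'
from plan2 import *
q=arm.observe()["joints"]
for t in((80,-71,201),(100,-71,201),(115,-90,201,5),(130,-110,201,5)):
    q=go(q,*tl(*t),sub=3,rows=40);print(t,q.round(2),E(q,tl(*t)).round(3))
E
```

```text
23.8667 [ 0.41  0.26 -0.27  2.34  2.14  0.12  1.34] F [ 6.5  0.3 -2. ] w 23.0 xyh [-70.6   0.1  66.2] az -158.7 tilt [-0.1 -0.1]
(80, -71, 201) [ 1.01  0.24 -0.79  2.4   1.89  0.12  1.69] 0.0
(100, -71, 201) [ 1.21  0.2  -1.    2.41  1.5   0.12  2.08] 0.0
(115, -90, 201, 5) [ 1.45  0.21 -1.24  2.54  2.44  0.22  1.15] 0.0
(130, -110, 201, 5) [ 0.69  0.05 -0.36  2.57  3.5   0.18  0.08] 0.0
```

>>> jog_arm:
  commands:
    - {"translation": [0, 0, -4], "turn": [0, 0, 0]}
    - {"translation": [0, 0, -8], "turn": [0, 0, 0]}
    - {"translation": [0, 0, -12], "turn": [0, 0, 0]}
    - {"translation": [0, 0, -16], "turn": [0, 0, 0]}
    - {"translation": [0, 0, -20], "turn": [0, 0, 0]}
    - {"translation": [0, 0, -25], "turn": [0, 0, 0]}
    - {"translation": [0, 0, -30], "turn": [0, 0, 0]}
    - {"translation": [0, 0, -35], "turn": [0, 0, 0]}
    - {"translation": [0, 0, -35], "turn": [0, 0, 0]}

```text
clock: 24.62
position: [0.5408, -0.166, 0.1466]
ee_rot: [-0.167, 2.543, -0.24]
force: [0.2, -0.4, -1.7]
width: 0.253
```

```bash
python3 gg.py; cat > tk.py <<'E'
from plan2 import *
# tank region in top camera picture of the start + refine centre by circle of rim/plate
top=arm.camera_info("top")
q=arm.observe()["joints"]
T=np.array([.488,.210]); 
def hang(th,z,rad=.0355):
    # head x = outward dir th; head x relative to tool x az: offset dh (CCW, deg)
    dh=90+137.8-(201.6); u=np.array([np.cos(np.radians(th)),np.sin(np.radians(th)),0]);a=np.radians(th-dh)
    x=np.array([np.cos(a),np.sin(a),0]);z3=np.array([0,0,-1.]);p=np.r_[T,0]+u*rad;p[2]=z
    return p,R.from_matrix(np.c_[x,np.cross(z3,x),z3])
if __name__=="__main__":
  for t in((125,-90,201,5),(160,-130,201,0)):
    q=go(q,*tl(*t),sub=2,rows=40);print(t,q.round(2),E(q,tl(*t)).round(3))
  for th in range(-180,180,30):
    u=go(q,*wpose(.45,0,.36,10,200),sub=1,rows=40)
    u=go(u,*hang(th,.26),sub=1,rows=50);e1=E(u,hang(th,.26))
    w=go(u,*hang(th,.117),sub=2,rows=40);print(th,u.round(2),e1.round(3),w.round(2),E(w,hang(th,.117)).round(3))
E
python3 tk.py
```

```text
24.6167 [ 0.57  0.19 -0.43  2.34  1.44  0.12  2.04] F [ 0.2 -0.4 -1.7] w 23.3 xyh [-72.7  -1.  101.6] az -158.8 tilt [ 0.  -0.1]
(125, -90, 201, 5) [ 1.51  0.15 -1.26  2.53  2.66  0.16  0.93] 0.0
(160, -130, 201, 0) [ 1.47  0.16 -1.26  2.57  2.27  0.16  1.29] 0.036
-180 [ 0.34  0.27 -1.    1.76  0.21  1.23  1.99] 0.0 [ 0.22  0.43 -0.9   1.96  0.38  0.93  1.83] 0.0
-150 [ 0.45  0.3  -1.12  1.77  0.25  1.24  2.5 ] 0.001 [ 0.32  0.46 -0.99  1.97  0.43  0.95  2.33] 0.0
-120 [ 0.23  0.47 -1.12  1.75  0.45  1.23  2.7 ] 0.078 [ 0.45  0.57 -1.19  1.95  0.58  1.03  2.74] 0.0
-90 [ 0.08  0.61 -1.12  2.07  0.8   0.93  2.7 ] 0.203 [ 0.26  0.77 -1.19  2.14  0.99  0.92  2.7 ] 0.113
-60 [ 0.11  0.68 -1.12  2.42  1.28  0.72  2.7 ] 0.288 [ 0.16  0.82 -1.12  2.41  1.39  0.78  2.7 ] 0.18
-30 [-0.05  0.82 -1.26  2.56  1.5   0.9   2.7 ] 0.307 [-0.02  0.97 -1.26  2.57  1.58  1.    2.7 ] 0.258
0 [-0.31  0.58 -0.26  2.57  2.57  0.24  2.7 ] 0.346 [-0.34  0.64 -0.13  2.48  2.64  0.15  2.73] 0.226
30 [-0.42  0.63 -0.07  2.56  3.1   0.27  2.74] 0.363 [-0.64  0.64  0.22  2.45  4.11  0.17  1.75] 0.222
60 [-0.06  0.32 -0.55  1.62  0.13  1.25 -0.02] 0.001 [-0.1   0.45 -0.51  1.81  0.21  0.94 -0.1 ] 0.0
90 [ 0.01  0.31 -0.66  1.65  0.15  1.24  0.45] 0.0 [-0.05  0.44 -0.61  1.85  0.26  0.94  0.36] 0.0
120 [ 0.1   0.29 -0.77  1.69  0.17  1.24  0.95] 0.0 [ 0.03  0.43 -0.71  1.89  0.3   0.93  0.83] 0.0
150 [ 0.21  0.28 -0.89  1.73  0.19  1.23  1.46] 0.0 [ 0.12  0.43 -0.81  1.93  0.34  0.93  1.32] 0.0
```

>>> jog_arm:
  commands:
    - {"translation": [0, 0, 0], "turn": [0, 0, 0.12]}
    - {"translation": [0, 0, 0], "turn": [0, 0, 0.24]}
    - {"translation": [0, 0, -4], "turn": [0, 0, 0.36]}
    - {"translation": [0, 0, -8], "turn": [0, 0, 0.48]}
    - {"translation": [0, 0, -12], "turn": [0, 0, 0.6]}
    - {"translation": [0, 0, -18], "turn": [0, 0, 0.72]}
    - {"translation": [0, 0, -24], "turn": [0, 0, 0.84]}
    - {"translation": [0, 0, -32], "turn": [0, 0, 0.96]}
    - {"translation": [0, 0, -40], "turn": [0, 0, 1.08]}
    - {"translation": [0, 0, -50], "turn": [0, 0, 1.2]}
    - {"translation": [0, 0, -60], "turn": [0, 0, 1.32]}
    - {"translation": [0, 0, -70], "turn": [0, 0, 1.44]}

```text
clock: 25.62
position: [0.5017, -0.1563, 0.2034]
ee_rot: [1.568, 2.031, 0.329]
force: [-0.7, -0.4, -2.0]
width: 0.249
```

```bash
sed -i 's/dh=90+137.8-(201.6)/dh=30/' tk.py; cat >> gg.py <<'E'
E
cat > tg.py <<'E'
from tk import *
import sys
o=arm.observe();R0=R.from_rotvec(o["ee_rot"]);print(o["clock"],o["joints"].round(2),"F",o["force"].round(1),"w",round(o["width"]*92,1),"p",o["position"].round(4))
q=o["joints"]
for a in sys.argv[1:]:
    if a[0]=='w': t=wpose(*map(float,a[1:].split(",")))
    else:
        th,z,rad,*c=map(float,a.split(","))
        if c: T[:]=c
        t=hang(th,z,rad)
    q=go(q,*t,sub=2,rows=40)
    print(a,(R0.inv().apply(t[0]-o["position"])*1000).round(1),(R0.inv()*t[1]).as_rotvec().round(3),"sim",q.round(2),E(q,t).round(3))
E
python3 gg.py; python3 tg.py w0.5,-10,.33,20,60 w0.52,15,.33,0,45 90,.26,.0355 90,.1175,.0355
python3 - <<'E'
from h import *
ci=arm.camera_info("top");im=arm.get_image("top")
for d in arm.trace("top","tank")[:1]:
    m=d["region"].astype(np.uint8);print(d["box"],m.sum())
c=im[190:250,165:230];g=cv2.cvtColor(cv2.resize(c,None,fx=8,fy=8,interpolation=cv2.INTER_CUBIC),cv2.COLOR_BGR2GRAY)
np.save("tc.npy",c)
# plate corners: white square ; rim predicted
for T in((.486,.212),(.488,.210)):
    t=np.linspace(0,6.28,100);q=proj(ci,np.c_[T[0]+.055*np.cos(t),T[1]+.055*np.sin(t),0*t+.105]);print(T,"rim ext",q.min(0).round(1),q.max(0).round(1),"plate c",proj(ci,np.array([[*T,.01]])).round(1))
k=cv2.resize(c,None,fx=9,fy=9,interpolation=cv2.INTER_CUBIC)
T=(.486,.212)
for r,z,col in((.055,.105,(0,0,255)),(.051,.105,(0,255,0))):
    q=proj(ci,np.c_[T[0]+r*np.cos(t),T[1]+r*np.sin(t),0*t+z]);cv2.polylines(k,[((q-[165,190]+.5)*9).astype(np.int32)],True,col,1)
cv2.imwrite("pics/tank.png",k)
E
```

```text
25.6167 [ 0.97  0.03 -0.78  2.32  0.25  0.2   1.79] F [-0.7 -0.4 -2. ] w 22.9 xyh [-73.1  -0.9 171.3] az 118.4 tilt [ 0.1 -0.1]
25.6167 [ 0.97  0.03 -0.78  2.32  0.25  0.2   1.79] F [-0.7 -0.4 -2. ] w 22.9 p [ 0.5017 -0.1563  0.2034]
w0.5,-10,.33,20,60 [  33.1   76.4 -118.4] [0.27  0.026 0.955] sim [ 1.06 -0.18 -0.77  1.96 -0.24  0.97  1.26] 0.0
w0.52,15,.33,0,45 [ 241.2  148.7 -142.7] [0.621 0.065 0.755] sim [ 0.6   0.33 -1.19  1.59  0.27  1.42  0.46] 0.0
90,.26,.0355 [ 367.6  134.1 -108.2] [0.621 0.065 0.755] sim [ 0.31  0.43 -1.13  1.66  0.36  1.3   0.18] 0.0
90,.1175,.0355 [406.3  62.3   8.7] [0.621 0.065 0.755] sim [ 0.22  0.56 -1.02  1.85  0.51  1.03  0.05] 0.0
[177.8, 204.1, 35.9, 33.5] 1086
(0.486, 0.212) rim ext [176.5 202. ] [205.7 231. ] plate c [[194.5 219.6]]
(0.488, 0.21) rim ext [177.1 201.5] [206.3 230.4] plate c [[195.  219.1]]
```

View pics/tank.png

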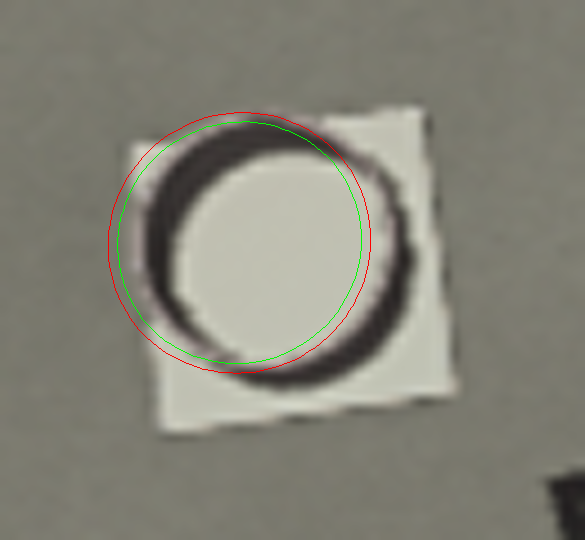

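```bash
python3 - <<'E'
from h import *
ci=arm.camera_info("top")
print(ray(ci,(194.1,216.4),.105),ray(ci,(197.1,219.3),.01))
# stand cross-check: where does wrist-fit stand origin/face centre project in top
st=[.6555,-.193,-.24];print(proj(ci,world(st,F)),proj(ci,world(st,PT["front"])),proj(ci,world(st,PT["rail_top"])))
E
```

```text
[0.48629738 0.2007429  0.105     ] [0.48758003 0.20167834 0.01      ]
[[299.02345166 175.22732611]] [[294.58692556 191.34537396]] [[301.56925979 167.86692598]]
```

>>> jog_arm:
  commands:
    - {"translation": [10, 20, -40], "turn": [0.05, 0.005, 0.12]}
    - {"translation": [20, 40, -80], "turn": [0.1, 0.01, 0.24]}
    - {"translation": [33, 76, -118], "turn": [0.27, 0.026, 0.5]}
    - {"translation": [33, 76, -118], "turn": [0.27, 0.026, 0.955]}
    - {"translation": [33, 76, -118], "turn": [0.27, 0.026, 0.955]}
    - {"translation": [33, 76, -118], "turn": [0.27, 0.026, 0.955]}
    - {"translation": [33, 76, -118], "turn": [0.27, 0.026, 0.955]}
    - {"translation": [33, 76, -118], "turn": [0.27, 0.026, 0.955]}
    - {"translation": [33, 76, -118], "turn": [0.27, 0.026, 0.955]}
    - {"translation": [33, 76, -118], "turn": [0.27, 0.026, 0.955]}
    - {"translation": [33, 76, -118], "turn": [0.27, 0.026, 0.955]}

```text
clock: 26.63
position: [0.4926, -0.0878, 0.3295]
ee_rot: [2.628, 1.241, 0.417]
force: [-0.5, 0.3, -1.3]
width: 0.253
```

```bash
python3 tg.py w0.52,15,.33,0,45 90,.26,.0355,.488,.202 90,.1175,.0355
```

```text
26.6333 [ 1.18 -0.05 -1.05  1.89 -0.03  0.92  1.02] F [-0.5  0.3 -1.3] w 23.3 p [ 0.4926 -0.0878  0.3295]
w0.52,15,.33,0,45 [ 178.9 -132.   -11.5] [ 0.321 -0.143 -0.163] sim [ 0.62  0.35 -1.23  1.59  0.29  1.43  0.44] 0.0
90,.26,.0355,.488,.202 [ 238.7 -227.7   42.9] [ 0.321 -0.143 -0.163] sim [ 0.34  0.43 -1.16  1.67  0.37  1.3   0.18] 0.0
90,.1175,.0355 [ 215.2 -270.7  176.7] [ 0.321 -0.143 -0.163] sim [ 0.25  0.57 -1.04  1.86  0.53  1.03  0.05] 0.0
```

>>> jog_arm:
  commands:
    - {"translation": [179, -132, -11], "turn": [0.32, -0.14, -0.16]}
    - {"translation": [179, -132, -11], "turn": [0.32, -0.14, -0.16]}
    - {"translation": [179, -132, -11], "turn": [0.32, -0.14, -0.16]}
    - {"translation": [179, -132, -11], "turn": [0.32, -0.14, -0.16]}
    - {"translation": [179, -132, -11], "turn": [0.32, -0.14, -0.16]}
    - {"translation": [179, -132, -11], "turn": [0.32, -0.14, -0.16]}
    - {"translation": [239, -228, 43], "turn": [0.321, -0.143, -0.163]}
    - {"translation": [239, -228, 43], "turn": [0.321, -0.143, -0.163]}
    - {"translation": [239, -228, 43], "turn": [0.321, -0.143, -0.163]}
    - {"translation": [239, -228, 43], "turn": [0.321, -0.143, -0.163]}
    - {"translation": [239, -228, 43], "turn": [0.321, -0.143, -0.163]}
    - {"translation": [239, -228, 43], "turn": [0.321, -0.143, -0.163]}

```text
clock: 27.63
position: [0.4898, 0.2393, 0.2615]
ee_rot: [-2.72, -1.571, -0.005]
force: [0.3, 0.7, -0.2]
width: 0.252
```

```bash
python3 tg.py 90,.22,.0355,.487,.2015 90,.1175,.0355; python3 - <<'E'
from h import *
o=arm.observe();ci=arm.camera_info("wrist");im=arm.get_image("wrist");cv2.imwrite("pics/w6.png",im)
Ro=R.from_rotvec(o["ee_rot"])
for q in("tank","head","head_lip","head_arm"):
    for d in arm.landmark_of("wrist",q)[:2]: print(q,np.round(d["at"],1),round(d["confidence"],2))
for d in arm.trace("wrist","tank")[:1]: print("tank box",np.round(d["box"]),d["confidence"]);np.save("tm.npy",d["region"])
t=np.linspace(0,6.28,100)
for r in(.055,.051):
    q=proj(ci,np.c_[.487+r*np.cos(t),.2015+r*np.sin(t),0*t+.105]);print("rim pred",q.min(0).round(1),q.max(0).round(1))
print("tank o",proj(ci,np.array([[.487,.2015,0]])).round(1))
# head lip/arm predicted (dh=30): head x = tool x rotated +30 CCW seen from above => about tool z -30
for dh in(26,30,34):
    hx=Ro.apply([np.cos(np.radians(dh)),-np.sin(np.radians(dh)),0]);foot=o["position"]+Ro.apply([0,0,.0545]);up=-Ro.apply([0,0,1])
    print(dh,"lip",proj(ci,foot+.026*hx+.023*up).round(1),"arm",proj(ci,foot+.0175*hx+.042*up).round(1),"foot",proj(ci,foot).round(1))
np.save("ci6.npy",ci,allow_pickle=True)
E
```

```text
27.6333 [ 0.21  0.46 -1.1   1.62  0.42  1.32  0.1 ] F [ 0.3  0.7 -0.2] w 23.2 p [0.4898 0.2393 0.2615]
90,.22,.0355,.487,.2015 [-3.5 -1.3 41.5] [ 0.001 -0.003  0.   ] sim [ 0.31  0.46 -1.12  1.73  0.4   1.22  0.16] 0.0
90,.1175,.0355 [ -3.8  -1.4 144. ] [ 0.001 -0.003  0.   ] sim [ 0.24  0.56 -1.03  1.86  0.52  1.02  0.06] 0.0
tank [233.1 167.8] 0.6
head [263.3 195.1] 0.86
head_lip [291.1 190.5] 0.6
head_arm [284.7 202.1] 0.95
head_arm [261.  197.5] 0.49
tank box [175. 108. 120. 116.] 0.68
rim pred [183.5 137. ] [276.3 226.9]
rim pred [186.9 140.5] [273.  223.9]
tank o [[236.1 166.7]]
26 lip [[290.3 189.3]] arm [[282.  201.7]] foot [[259.4 195.1]]
30 lip [[289.2 187.3]] arm [[281.2 200.2]] foot [[259.4 195.1]]
34 lip [[288.  185.3]] arm [[280.3 198.8]] foot [[259.4 195.1]]
```

```bash
python3 - <<'E'
from h import *
ci=np.load("ci6.npy",allow_pickle=True).item();im=cv2.imread("pics/w6.png")
m=np.load("tm.npy");ys,xs=np.nonzero(m);print("mask",xs.min(),xs.max(),ys.min(),ys.max())
g=cv2.GaussianBlur(cv2.cvtColor(im,cv2.COLOR_BGR2GRAY),(3,3),0).astype(np.float32)
t=np.linspace(0,2*np.pi,240,endpoint=False)
def samp(T,r):
    q=proj(ci,np.c_[T[0]+r*np.cos(t),T[1]+r*np.sin(t),0*t+.105]).astype(np.float32)
    return cv2.remap(g,q[:,0].reshape(-1,1),q[:,1].reshape(-1,1),cv2.INTER_LINEAR).ravel(),q
res=[]
for dx in np.arange(-.012,.0121,.001):
    for dy in np.arange(-.012,.0121,.001):
        T=(.487+dx,.2015+dy)
        rim,q=samp(T,.053);ins,_=samp(T,.048);out,_=samp(T,.058)
        ok=(q[:,1]<205)
        res.append((np.mean(np.clip(rim-ins,-40,40)[ok])+np.mean(np.clip(rim-out,-40,40)[ok])*.0,dx,dy,np.mean(np.clip(np.abs(rim-out),0,40)[ok])))
res.sort(reverse=True)
for r in res[:5]: print(np.round(r,4))
for th in range(0,360,45):
    i=int(th/1.5);print(th,[int(samp((.487,.2015),r)[0][i]) for r in(.040,.043,.046,.049,.051,.053,.055,.057,.060,.063,.066)])
o=im[90:260,150:330].copy();k=cv2.resize(o,None,fx=4,fy=4,interpolation=cv2.INTER_CUBIC)
t=np.linspace(0,6.28,200)
for T,col in(((.487,.2015),(0,0,255)),((.487+res[0][1],.2015+res[0][2]),(0,255,0))):
    q=proj(ci,np.c_[T[0]+.053*np.cos(t),T[1]+.053*np.sin(t),0*t+.105]);cv2.polylines(k,[((q-[150,90]+.5)*4).astype(np.int32)],True,col,1)
cv2.imwrite("pics/w6o.png",cv2.resize(k,(635,600)))
E
```

```text
mask 177 296 108 224
[ 2.56155e+01 -6.00000e-03  7.00000e-03  1.79764e+01]
[ 2.54946e+01 -5.00000e-03  7.00000e-03  2.17691e+01]
[ 2.48109e+01 -6.00000e-03  8.00000e-03  1.55094e+01]
[ 2.47247e+01 -5.00000e-03  8.00000e-03  1.84530e+01]
[ 2.44256e+01 -6.00000e-03  6.00000e-03  2.03285e+01]
0 [48, 48, 46, 46, 45, 46, 47, 47, 45, 45, 45]
45 [99, 65, 58, 58, 59, 59, 58, 58, 58, 60, 62]
90 [205, 206, 208, 204, 181, 167, 151, 179, 206, 204, 202]
135 [209, 214, 251, 248, 245, 202, 159, 164, 173, 246, 255]
180 [207, 207, 205, 199, 239, 239, 253, 255, 237, 218, 218]
225 [105, 104, 105, 115, 144, 161, 170, 151, 128, 128, 127]
270 [108, 106, 105, 105, 120, 146, 184, 213, 213, 214, 217]
315 [110, 109, 108, 112, 125, 135, 136, 136, 135, 135, 134]
```

View pics/w6o.png

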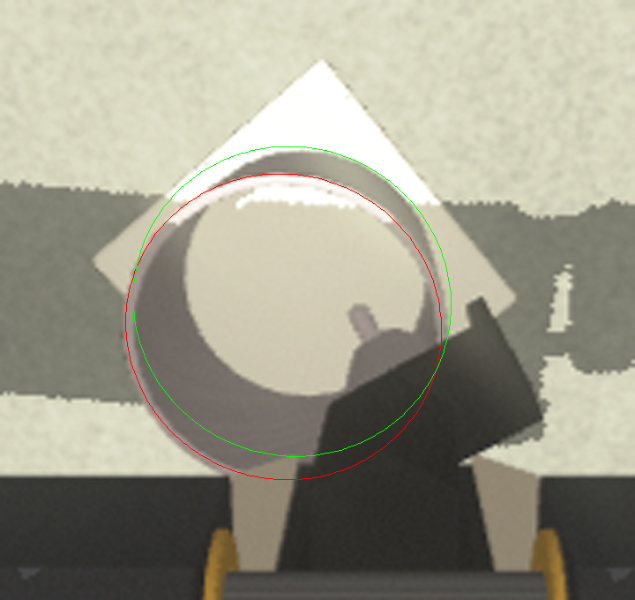

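>>> jog_arm:
  commands:
    - {"translation": [-3.7, -1.3, 20], "turn": [0, -0.003, -0.03]}
    - {"translation": [-3.7, -1.3, 50], "turn": [0, -0.003, -0.03]}
    - {"translation": [-3.7, -1.3, 80], "turn": [0, -0.003, -0.03]}
    - {"translation": [-3.7, -1.3, 95], "turn": [0, -0.003, -0.03]}
    - {"translation": [-3.7, -1.3, 108], "turn": [0, -0.003, -0.03]}
    - {"translation": [-3.7, -1.3, 118], "turn": [0, -0.003, -0.03]}
    - {"translation": [-3.7, -1.3, 118], "turn": [0, -0.003, -0.03]}
    - {"translation": [-3.7, -1.3, 118], "turn": [0, -0.003, -0.03]}

```text
clock: 28.6
position: [0.487, 0.2375, 0.1442]
ee_rot: [-2.698, -1.606, -0.001]
force: [-0.7, -0.4, -1.2]
width: 0.253
```

```bash
python3 tg.py 90,.1175,.0355,.487,.2015
```

```text
28.6 [ 0.17  0.56 -1.03  1.79  0.54  1.1   0.02] F [-0.7 -0.4 -1.2] w 23.3 p [0.487  0.2375 0.1442]
90,.1175,.0355,.487,.2015 [-0.5  0.3 26.7] [-0.001 -0.001  0.027] sim [ 0.25  0.57 -1.04  1.86  0.52  1.03  0.05] 0.0
```

>>> jog_arm:
  commands:
    - {"translation": [-0.5, 0.3, 6], "turn": [0, 0, 0]}
    - {"translation": [-0.5, 0.3, 11], "turn": [0, 0, 0]}
    - {"translation": [-0.5, 0.3, 16], "turn": [0, 0, 0]}
    - {"translation": [-0.5, 0.3, 20], "turn": [0, 0, 0]}
    - {"translation": [-0.5, 0.3, 23], "turn": [0, 0, 0]}
    - {"translation": [-0.5, 0.3, 24], "turn": [0, 0, 0]}
    - {"translation": [-0.5, 0.3, 24], "turn": [0, 0, 0]}

```text
clock: 29.18
position: [0.4866, 0.2368, 0.1195]
ee_rot: [-2.698, -1.607, -0.0]
force: [0.2, -0.3, -1.6]
width: 0.249
```

>>> jog_arm:
  commands:
    - {"translation": [0, 0, 1], "turn": [0, 0, 0]}
    - {"translation": [0, 0, 2], "turn": [0, 0, 0]}
    - {"translation": [0, 0, 2.5], "turn": [0, 0, 0]}
    - {"translation": [0, 0, 2.5], "turn": [0, 0, 0]}

```text
clock: 29.52
position: [0.4867, 0.2368, 0.1172]
ee_rot: [-2.698, -1.606, -0.001]
force: [0.0, -0.8, -0.9]
width: 0.252
```

>>> jog_arm:
  commands:
    - {"translation": [0, 0, 0.7], "turn": [0, 0, 0]}
    - {"translation": [0, 0, 1.4], "turn": [0, 0, 0]}
    - {"translation": [0, 0, 2], "turn": [0, 0, 0]}
    - {"translation": [0, 0, 2], "turn": [0, 0, 0]}

```text
clock: 29.85
position: [0.4875, 0.2366, 0.1163]
ee_rot: [2.7, 1.606, 0.003]
force: [-1.0, -4.4, 10.7]
width: 0.255
```

```bash
python3 - <<'E'
from h import *
o=arm.observe();print(o["position"],o["force"])
ci=arm.camera_info("wrist");im=arm.get_image("wrist");cv2.imwrite("pics/w7.png",im)
ci2=arm.camera_info("scene");im=arm.get_image("scene");cv2.imwrite("pics/s7.png",im)
for n,c in(("wrist",ci),("scene",ci2)):
  for q in("head_lip","head_arm"):
    for d in arm.landmark_of(n,q)[:3]: print(n,q,np.round(d["at"],1),round(d["confidence"],2))
  print("pred lip",proj(c,np.array([[.487,.2015+.0355+.026,.086],[.487,.2015+.053,.105]])).round(1))
E
```

```text
[0.48746232 0.23662962 0.11630286] [-1.00772551 -4.36684865 10.66910065]
wrist head_lip [293.3 186.4] 0.71
wrist head_arm [284.1 200.4] 0.85
pred lip [[289.9 187.6]
 [281.8 200.4]]
scene head_lip [287.  205.3] 0.83
scene head_lip [191.5 233.1] 0.76
scene head_lip [274.5 230.4] 0.74
scene head_arm [194.1 240.6] 0.66
scene head_arm [292. 209.] 0.64
scene head_arm [159.  342.5] 0.54
pred lip [[277.5 152.7]
 [276.5 148.9]]
```

>>> jog_arm:
  commands:
    - {"translation": [0, 0, -0.9], "turn": [0, 0, 0]}
    - {"translation": [0, 0, -0.9], "turn": [0, 0, 0]}

```text
clock: 30.32
position: [0.487, 0.2369, 0.1165]
ee_rot: [-2.699, -1.606, -0.002]
force: [0.3, -1.6, 3.7]
width: 0.255
```

>>> jog_arm:
  commands:
    - {"translation": [0, 0, 0], "turn": [0, 0, 0]}
    - {"translation": [0, 0, 0], "turn": [0, 0, 0]}
    - {"translation": [0, 0, 0], "turn": [0, 0, 0]}
    - {"translation": [0, 0, 0], "turn": [0, 0, 0]}
    - {"translation": [0, 0, 0], "turn": [0, 0, 0]}
    - {"translation": [0, 0, 0], "turn": [0, 0, 0]}
  claw: 0

```text
clock: 30.82
position: [0.4866, 0.2369, 0.1161]
ee_rot: [-2.698, -1.606, -0.0]
force: [-0.2, -0.1, -0.5]
width: 0.503
```

>>> jog_arm:
  commands:
    - {"translation": [0, 0, -8], "turn": [0, 0, 0]}
    - {"translation": [0, 0, -20], "turn": [0, 0, 0]}
    - {"translation": [0, 0, -40], "turn": [0, 0, 0]}
    - {"translation": [0, 0, -65], "turn": [0, 0, 0]}
    - {"translation": [0, 0, -95], "turn": [0, 0, 0]}
    - {"translation": [0, 0, -130], "turn": [0, 0, 0]}
    - {"translation": [0, 0, -150], "turn": [0, 0, 0]}
    - {"translation": [0, 0, -150], "turn": [0, 0, 0]}

```text
clock: 31.48
position: [0.488, 0.239, 0.272]
ee_rot: [-2.698, -1.607, -0.013]
force: [0.4, 0.6, 1.2]
width: 0.502
```

```bash
python3 - <<'E'
from h import *
o=arm.observe();print(o["clock"],o["position"],o["force"],o["width"]*92)
T=(.487,.2015);lip=np.array([[T[0],T[1]+.0615,.086],[T[0],T[1]+.053,.105],[T[0],T[1]+.0355,.135],[T[0],T[1]+.0355,.153]])
for n in("wrist","top","scene"):
  ci=arm.camera_info(n);im=arm.get_image(n);cv2.imwrite(f"pics/{n}8.png",im)
  for q in("head_lip","head_arm","head_grip"):
    print(n,q,[(np.round(d["at"],1),round(d["confidence"],2)) for d in arm.landmark_of(n,q)[:4]])
  print(n,"pred lip,arm,grip,top",proj(ci,lip).round(1).tolist())
E
```

```text
31.4833 [0.48796803 0.23895566 0.27204599] [0.43860204 0.61422967 1.16655823] 46.142652421114015
wrist head_lip [(array([276.7, 158.5]), 0.76), (array([270.3, 162.8]), 0.4)]
wrist head_arm [(array([272.1, 161.4]), 0.92)]
wrist head_grip [(array([254.9, 176.9]), 0.93)]
wrist pred lip,arm,grip,top [[274.4, 155.4], [269.1, 161.3], [256.3, 173.6], [256.3, 177.4]]
top head_lip [(array([230., 186.]), 0.59), (array([295.7, 234.3]), 0.59)]
top head_arm [(array([234.8, 184.5]), 0.67), (array([299.6, 229.1]), 0.55)]
top head_grip [(array([240.6, 247.1]), 0.71), (array([239.2, 178.5]), 0.66), (array([291.8, 192.5]), 0.66), (array([305.9, 225.3]), 0.65)]
top pred lip,arm,grip,top [[178.4, 216.5], [179.9, 215.9], [183.3, 214.9], [182.5, 214.2]]
scene head_lip [(array([194.2, 233.8]), 0.84), (array([289.9, 204.8]), 0.73), (array([278.6, 152.7]), 0.72)]
scene head_arm [(array([197.6, 239.5]), 0.7), (array([275.3, 150.5]), 0.68)]
scene head_grip [(array([194.9, 248.8]), 0.71), (array([294.1, 218.2]), 0.7), (array([273.3, 144.1]), 0.59), (array([213.7, 199.5]), 0.39)]
scene pred lip,arm,grip,top [[277.5, 152.7], [276.5, 148.9], [274.3, 143.3], [274.4, 138.6]]
```

```bash
python3 -c "
from cell import arm
print(arm.sign_off())"
```

```text
the job is handed in; nothing more can be done
None
```

I turned the turret 90° counter-clockwise to its stop, which put the lipped head (it began on the left) at the front. I then unscrewed it about 138°, lifted it out along the axis and hung it inside the rinse tank on the rim's left (+y) side, with the lip outside. I let go and withdrew 155 mm. The job was handed in at about 31 s of the 67 s allowed.

**Last checks:**
- **Seating:** the arm met the rim at TCP height 116.3 mm, against 117.5 mm expected. The lift-off was free, with forces under 2 N.
- **Position after release:** the networks put the lip, arm and grip where a hanging head should be, within about 2 px in the scene camera and about 4 px in the wrist camera.
- **Forces:** the highest reading I saw was about 12 N, when the arm touched the rim.

**What did not agree or was not checked:**
- The top camera did not report the hung head at all. It listed only the look-alikes and other things on the bench.
- I had used all 12 picture views, so the final state was checked by numbers only, not by eye.
- I did not re-measure the plain head or the other bench items at the end. I never gripped them and saw no force spikes.

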